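Load drilled blocks on the finishing rack's rod

ROBOT

A 7-joint arm with a two-finger parallel gripper is mounted at the origin on the work surface; the furniture and walls round the work are solid. World frame = base frame: x ahead of the robot, y to its left, z up, the work surface at z = 0. Lengths are in m, angles in rad, forces in N, time in s.
With the tool pointing down it reaches from about 0.35 to 0.9 m from the base axis. Payload 8.1 kg.
Tool frame: the origin (TCP) lies on the centre line of the jaws, within the pads' length; the fingertips stand 17 mm ahead of it and the grasp point (between the pads) lies 2 mm behind it; z points along the fingers, y is the direction in which the jaws open and shut (so a half turn about z gives the same grasp; the last joint's range is limited). The gripper opens to 92 mm and grips with 3 to 60 N. Pads are 19 mm wide; open, the fingers measure 130 mm over their backs; the gripper's body (75 mm by 190 mm) begins 47 mm behind the grasp point.
Start: joints at [-1.401, 0.434, 0.025, 1.573, -0.012, 1.134, -0.075], TCP at [0.168, 0.602, 0.244] pointing down, gripper open.
Joint ranges: [-2.62, 2.62], [-0.44, 2.09], [-1.27, 1.32], [0.08, 2.57], [-1.32, 4.46], [0.12, 2], [-2.74, 2.74]. Speed limits (rad/s): [2.22, 2.22, 3.01, 3.01, 3.14, 3.14, 3.14].

INTERFACE

Orientations are given as a rotation vector (axis times angle).
In Python, from cell import arm gives the robot as it stands.
- The arm moves only by the shell command python3 -m creep 'ROWS' [FORCE]. ROWS is JSON, a list that holds one entry, the list of rows, each a list of 7 numbers: the shift along the world's x, y, z in cm, then the turn, a rotation vector about the world's x, y, z in degrees, then the opening, from -1 (shut) to 1 (fully open), so that 0 is half open. In form: [[[tx, ty, tz, ax, ay, az, jaw], ...]]. A call has 1 to 5 rows; each row is the pose to reach, as a shift and turn from the pose commanded when the call began; what a row does not reach only later rows make up. A row lasts 1/10 s, in which the tool goes at most 50 mm and 8.59 degrees, less where a joint would pass 70% of its speed; a pose out of reach is approached as far as the arm can. A call with a gripper value outside its range is refused whole. The fingers move at their own pace and stop on an object; FORCE is the grip in N (left out, the last holds). Time passes only in rows, so rows that repeat a pose let the fingers close. It gives the time, the measured TCP pose, the force and the opening at its end, in the units of the state.
- arm.observe(): the state, without advancing time (a new reading comes with each control period).
- arm.get_image(name): name is "side" or "top" or "wrist"; returns the picture (400x640x3 uint8, red, green, blue); there is no depth.
- arm.camera_model(name): a dict with "vfov" (degrees; the focal length in pixels is half the picture's height over the tangent of half this angle, whatever the lens; pixels are square), "cx", "cy" (the principal point, pixels), "k1" (the pictures are not rectified: a ray, as slopes to the right and down, at radius r is drawn at 1 + k1 r^2 times it, then the intrinsics apply), "cam_to_world" (4x4, takes a point from camera to world coordinates); the wrist camera has in their place "T_tool_cam" (4x4, takes a point from camera to tool coordinates, whose origin is the TCP and whose axes are the flange's). Camera axes: x right, y down, z forward; pixel columns grow to the right and rows downward; lengths in m; the calibration is good to about 2 mm. A picture is of the moment at which its call begins: read the wrist's pose just before it. camera_model takes no time and is no camera call.
- arm.sign_off(): hands the job in, once; it reports no verdict.
The state is a dict: "clock": time; "joints": joint angles; "dq": joint speeds; "joint_efforts": joint torques, N m; "position": TCP position; "ee_rot": TCP orientation; "force": force on the tool from outside, world axes, zero at the start; "ft_torque": the same for the moment, N m; "width": opening from 0.0 (shut) to 1.0 (fully open).
Only numpy, scipy, OpenCV 4.12 (cv2) and the standard library are available. Lean on these libraries where they do the work, as an engineer would, in place of code of your own. Each camera call takes 0.05 s, during which the arm holds its last target.

TASK

Draw the steel rod right out of the finishing rack, firmly enough to free it from the spring catch, and lay it aside. Stand every wooden block on the bench in a bay of the rack, one to a bay and turned so that its hole lines up with the holes of the uprights. Then thread the rod back through all the uprights and blocks until its ball has snapped home behind the catch, let go, and do not disturb the other things on the bench.

Things in the scene. Friction and masses are not known exactly. Their poses are not given: they have to be found in the camera images.
- rack: Plywood rack fixed to the bench, 80 (x) x 166 mm (y). Origin: centre of its underside. Base 12 mm thick; lips 22 mm high along front and back, 66 mm apart inside. Four uprights 10 mm thick, 66 mm deep, tops at z = 64 mm, centred at y = -75, -25, 25, 75 mm, with three bays 40 mm wide between, open above. Each upright has a 22 mm hole on one line along y at x = -14, z = 40 mm.
- rack_rod_line (a point): Centre of the hole in the rack's +y end upright, at its outer face: (-14, 80, 40) mm in the rack frame. The rod enters here, moving along the rack's -y.
- rack_catch (a point): Spring catch outside the +y end: two upright free-turning steel rollers 10 mm thick, 60 mm high, open above, either side of the rod line at rack y = 105 mm, 18 mm apart, sprung together. The rod's ball parts them when pulled or pushed through along the rod with about 10 N. Beyond, a tongue 20 mm wide, 22 mm high, reaches under the rod's handle to y = 168 mm.
- rod: Steel rod, 0.25 kg, balanced inside its dark wooden handle. Origin: centre of the stop ball (27 mm thick). Shaft 13 mm thick, 188 mm to -y, nose tapered over 12 mm; neck 13 mm to y = 35; square handle 30 x 30 mm from y = 35 to 105 mm. At the start it lies home in the rack, axes along the rack's, origin at rack y = 92, axis 37 mm up, handle on the tongue. On the bench it lies level, axis 15 mm up.
- rod_tip (a point): Tip of the rod's nose, 188 mm to -y of the rod's origin.
- rod_grip (a point): Middle of the rod's wooden handle, 70 mm to +y of the rod's origin.
- rack_bay0 (a point): Centre of a bay's floor: (0, -50, 12) mm in the rack frame. A block fits with 3 mm to spare on every side when its x lies along the rack's x, stem to the rack's +x side and toe to -x; reversed, its hole is 28 mm off the line.
- rack_bay1 (a point): Centre of a bay's floor: (0, 0, 12) mm in the rack frame. A block fits with 3 mm to spare on every side when its x lies along the rack's x, stem to the rack's +x side and toe to -x; reversed, its hole is 28 mm off the line.
- rack_bay2 (a point): Centre of a bay's floor: (0, 50, 12) mm in the rack frame. A block fits with 3 mm to spare on every side when its x lies along the rack's x, stem to the rack's +x side and toe to -x; reversed, its hole is 28 mm off the line.
- block_a: Pale wooden L-shaped block, standing; all are alike. Foot 60 (x) x 34 (y) x 50 mm high; a stem 30 (x) x 34 mm (y) rises from the foot's +x half to 97 mm above the underside; the low -x half is the toe. A 22 mm hole runs through the foot along y, at x = -14, 28 mm up. 0.12 to 0.2 kg. Origin: centre of the underside. None if absent (2 or 3 are present).
- block_a_hole (a point): Centre of the hole of block_a, midway through the block: (-14, 0, 28) mm in its frame.
- block_b: Pale wooden L-shaped block, standing; all are alike. Foot 60 (x) x 34 (y) x 50 mm high; a stem 30 (x) x 34 mm (y) rises from the foot's +x half to 97 mm above the underside; the low -x half is the toe. A 22 mm hole runs through the foot along y, at x = -14, 28 mm up. 0.12 to 0.2 kg. Origin: centre of the underside. None if absent (2 or 3 are present).
- block_b_hole (a point): Centre of the hole of block_b, midway through the block: (-14, 0, 28) mm in its frame.
- block_c: Pale wooden L-shaped block, standing; all are alike. Foot 60 (x) x 34 (y) x 50 mm high; a stem 30 (x) x 34 mm (y) rises from the foot's +x half to 97 mm above the underside; the low -x half is the toe. A 22 mm hole runs through the foot along y, at x = -14, 28 mm up. 0.12 to 0.2 kg. Origin: centre of the underside. None if absent (2 or 3 are present).
- block_c_hole (a point): Centre of the hole of block_c, midway through the block: (-14, 0, 28) mm in its frame.
- paint_pot: Paint tin, 74 mm across, 80 mm high, to the front right of the rack; not part of the job. Origin: centre of its underside.
- sanding_block: Sanding block, 65 x 112 x 30 mm, by the drawer cabinet; not part of the job. Origin: centre of its underside.

How it is judged:
On the way, in this order (a step that is already met when the one before it is completed fails the run):
1. the rod is drawn right out of the rack's uprights (y of rod_tip in the frame of rack above 0.081 m), for 0.1 s.
2. every block present stands in a bay, its hole in line with the uprights' holes (x of block_a_hole in the frame of rack between -0.02 and -0.008 m and y of block_a_hole in the frame of rack between -0.065 and 0.065 m and z of block_a_hole in the frame of rack between 0.036 and 0.044 m and angle between each of block_a, block_b, block_c's own z axis and vertical below 0.1 rad and x of block_b_hole in the frame of rack between -0.02 and -0.008 m and y of block_b_hole in the frame of rack between -0.065 and 0.065 m and z of block_b_hole in the frame of rack between 0.036 and 0.044 m and x of block_c_hole in the frame of rack between -0.02 and -0.008 m and y of block_c_hole in the frame of rack between -0.065 and 0.065 m and z of block_c_hole in the frame of rack between 0.036 and 0.044 m), for 0.2 s.
At the end, for the whole second after the job is handed in: Each block present stands on the floor of a bay, its hole within 6 mm (rack x) and 4 mm (height) of the uprights' hole line; the rod runs through them all, tip at least 4 mm beyond the far upright, ball between end upright and catch (origin at rack y 84 to 99 mm); all at rest (all of step 2 and y of rod in the frame of rack between 0.084 and 0.099 m and x of rod in the frame of rack between -0.02 and -0.008 m and x of rod_tip in the frame of rack between -0.023 and -0.005 m and y of rod_tip in the frame of rack below -0.084 m and linear speed of each of block_a, block_b, block_c, rod below 0.02 m/s); the robot touches nothing.
It fails at once if the paint pot is shifted by more than 40 mm (distance of paint_pot from where it was at the start of the episode above 0.04 m).
It fails at once if the sanding block is shifted by more than 40 mm (distance of sanding_block from where it was at the start of the episode above 0.04 m).
Of block_a, block_b, block_c only 2 to 3 are there at a start; the rules pass over those that are not, and their reading is None.
At some moment in a run one of rod may be knocked a few centimetres aside while the robot is not near it.
It also fails if it takes over 210 s, if anything falls off the work surface, if the arm or the gripper's body presses on something with over 40 N, if the wrist force passes 120 N, or if a joint passes its speed limit or range.

## Working session

There is one attempt and no reset: what is moved stays moved. The work goes in short steps, Python scripts to look and compute and a shell command to move; the robot and the scene stay as the last step left them, time stands still between calls to the robot, and variables do not carry over. Pictures are saved under pics/ and viewed, and the job is handed in when it is done.

```bash
ls; mkdir -p pics; python3 - <<'E'
from cell import arm
import cv2
s=arm.observe()
print({k:(v if not hasattr(v,'tolist') else v.tolist()) for k,v in s.items()})
for n in ("side","top","wrist"):
    im=arm.get_image(n); cv2.imwrite(f"pics/{n}0.png",im[:,:,::-1]); m=arm.camera_model(n); print(n,m)
E
```

```text
pics
{'clock': 0.0, 'joints': [-1.4005737558478133, 0.4352127221182735, 0.024972941833699767, 1.5740946644032718, -0.011600248940378649, 1.1340108258938824, -0.07510251788483768], 'dq': [-4.817849711590285e-05, 0.0008940729491679607, -0.0013811025503523086, -0.0009095052741021197, 0.00037298426641888866, -0.0012031783621831347, 0.0009978059464005326], 'joint_efforts': [0.00018523086509958375, -66.78613901138306, 0.9842316806316376, -31.446086168289185, -0.060737666208297014, 0.04288980388082564, 0.00017159054550575092], 'position': [0.1683280420933127, 0.601398062421933, 0.24295227474671957], 'ee_rot': [-0.4273234876745225, -3.112320233710718, 0.0024800597493673036], 'force': [-0.5561604743783501, 0.6036658782997769, 0.28578833295962186], 'ft_torque': [-0.02701788036506943, -0.005362869453299328, 0.022934127265555597], 'width': 1.0010386455037974}
side {'vfov': 47.923918692191535, 'cx': 327.7384471532306, 'cy': 203.9710371005744, 'k1': -0.09856069986315595, 'cam_to_world': array([[-0.99189426, -0.07545203,  0.10223875,  0.41067614],
       [-0.12687083,  0.54350399, -0.82976334,  0.8
[... 273 characters left out ...]
0786001, -0.98219713,  0.18768863,  0.29870675],
       [-0.9998548 ,  0.01055737,  0.01337615,  0.05975875],
       [-0.01511951, -0.18755624, -0.98213749,  1.2360042 ],
       [ 0.        ,  0.        ,  0.        ,  1.        ]])}
wrist {'vfov': 61.02496881825411, 'cx': 312.943351470183, 'cy': 200.11209359306514, 'k1': 0.01605594474846313, 'T_tool_cam': array([[-1.92742040e-04, -9.57829490e-01, -2.87337138e-01,
         7.73211707e-02],
       [ 9.99999402e-01,  1.24707135e-04, -1.08649407e-03,
         4.72505405e-04],
       [ 1.07650905e-03, -2.87337176e-01,  9.57828893e-01,
        -1.41078438e-01],
       [ 0.00000000e+00,  0.00000000e+00,  0.00000000e+00,
         1.00000000e+00]])}
```

View pics/top0.png

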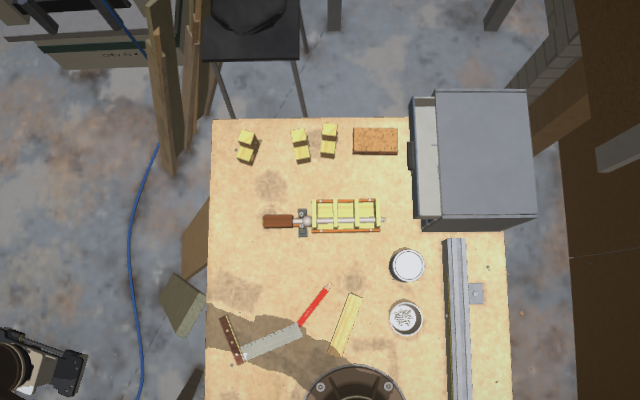

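View pics/side0.png

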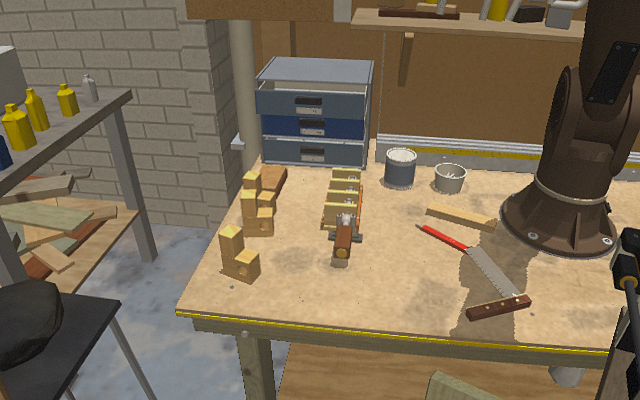

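View pics/wrist0.png

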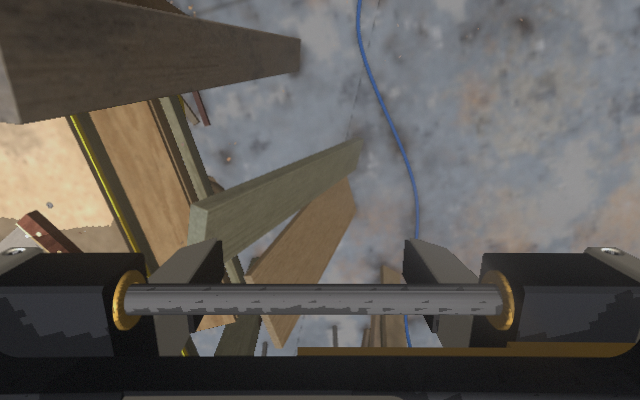

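The top view shows the rack around (345,215) with the handle to the left (+y) at (278,221). Three blocks stand at (246,147), (300,146) and (328,140), with the sanding block at (375,141) and the tin at (407,265). I'll zoom in next.

```bash
cat > h.py <<'E'
import numpy as np, cv2
from scipy.spatial.transform import Rotation as R
from cell import arm
def tcp():
    s=arm.observe(); T=np.eye(4); T[:3,:3]=R.from_rotvec(s["ee_rot"]).as_matrix(); T[:3,3]=s["position"]; return T
def grab(n,f=None):
    m=dict(arm.camera_model(n)); T=m["cam_to_world"] if n!="wrist" else tcp()@m["T_tool_cam"]
    im=arm.get_image(n)[:,:,::-1].copy()
    if f: cv2.imwrite("pics/"+f,im)
    m["T"]=T; return im,m
def ray(m,u,v):
    f=200/np.tan(np.radians(m["vfov"])/2)
    x,y=(u-m["cx"])/f,(v-m["cy"])/f; rd=np.hypot(x,y); r=rd
    for _ in range(20): r=rd/(1+m["k1"]*r*r)
    k=r/rd if rd>0 else 1
    d=m["T"][:3,:3]@np.array([x*k,y*k,1]); return m["T"][:3,3],d
def onz(m,u,v,z):
    o,d=ray(m,u,v); return o+d*(z-o[2])/d[2]
def proj(m,P):
    f=200/np.tan(np.radians(m["vfov"])/2)
    p=np.linalg.inv(m["T"])@np.append(P,1); x,y=p[:2]/p[2]; k=1+m["k1"]*(x*x+y*y)
    return np.array([x*k*f+m["cx"],y*k*f+m["cy"]])
def crop(f,out,x0,y0,x1,y1,s):
    im=cv2.imread("pics/"+f)[y0:y1,x0:x1]; cv2.imwrite("pics/"+out,cv2.resize(im,None,fx=s,fy=s,interpolation=cv2.INTER_NEAREST))
E
python3 - <<'E'
from h import *
crop("top0.png","top0c.png",225,115,415,255,4)
E
```

```text
(no output)
```

View pics/top0c.png

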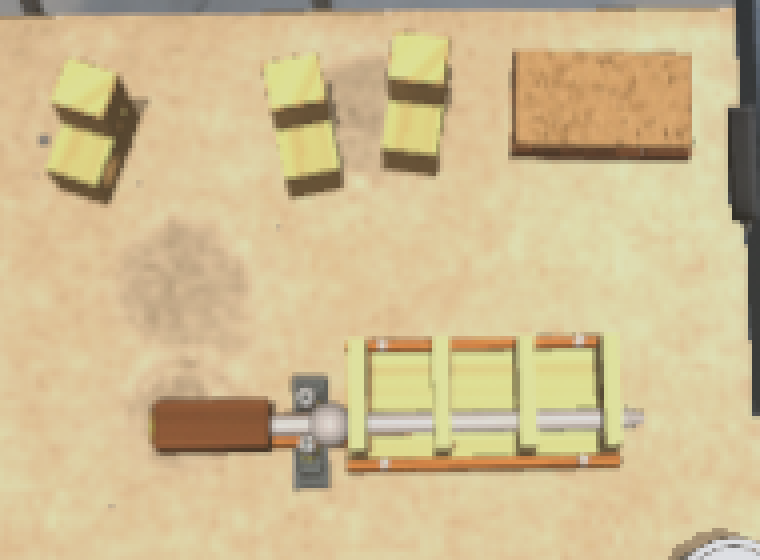

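```bash
python3 - <<'E'
from h import *
m=dict(arm.camera_model("top")); m["T"]=m["cam_to_world"]
p=lambda X,Y,z:onz(m,225+X/4-.5,115+Y/4-.5,z).round(4)
print("upright tops +y outer far/near",p(348,337,.064),p(348,452,.064))
print("-y outer",p(621,335,.064),p(621,446,.064))
print("handle top L corners",p(152,401,.052),p(152,447,.052),"R",p(270,399,.052),p(270,444,.052))
print("rod: neck",p(285,424,.037),"tip",p(643,417,.037),"ball",p(330,424,.037))
print("lips corners z22",p(347,351,.022),p(618,347,.022),p(347,472,.022),p(620,468,.022))
for n,q in dict(c1=[(65,60),(118,75),(106,117),(52,105)],c2=[(266,58),(322,54),(329,99),(273,108)],c3=[(391,34),(449,36),(446,84),(389,82)]).items():
    P=np.array([p(*a,.097) for a in q]); print(n,P[:,:2].tolist(),P.mean(0))
for n,q in dict(t1=[(62,125),(115,138),(102,187),(48,172)],t2=[(279,128),(333,120),(342,170),(289,179)],t3=[(387,102),(443,104),(438,155),(384,152)]).items():
    P=np.array([p(*a,.05) for a in q]); print(n,P[:,:2].tolist(),P.mean(0))
print("bench edge",p(0,14,0),p(700,10,0)); print("saw",onz(m,225,317,0.03),"cabinet",onz(m,413,98,.25))
E
```

```text
upright tops +y outer far/near [0.5135 0.0928 0.064 ] [0.4454 0.0932 0.064 ]
-y outer [ 0.513  -0.0679  0.064 ] [ 0.4472 -0.0659  0.064 ]
handle top L corners [0.4784 0.2097 0.052 ] [0.4509 0.2093 0.052 ] R [0.4789 0.1396 0.052 ] [0.4521 0.1395 0.052 ]
rod: neck [0.466  0.1316 0.037 ] tip [ 0.468  -0.0825  0.037 ] ball [0.4657 0.1046 0.037 ]
lips corners z22 [0.5126 0.0947 0.022 ] [ 0.5133 -0.0704  0.022 ] [0.4385 0.0951 0.022 ] [ 0.4392 -0.0694  0.022 ]
c1 [[0.6758, 0.2586], [0.666, 0.2268], [0.6403, 0.2334], [0.6482, 0.2656]] [0.657575 0.2461   0.097   ]
c2 [[0.6751, 0.1394], [0.6771, 0.1064], [0.6494, 0.1023], [0.6443, 0.1352]] [0.661475 0.120825 0.097   ]
c3 [[0.689, 0.0656], [0.6873, 0.0314], [0.6577, 0.0336], [0.6594, 0.0671]] [0.67335  0.049425 0.097   ]
t1 [[0.6497, 0.2676], [0.641, 0.2348], [0.6102, 0.2422], [0.6201, 0.2755]] [0.63025  0.255025 0.05    ]
t2 [[0.6459, 0.1346], [0.6505, 0.1017], [0.6189, 0.0963], [0.6137, 0.1285]] [0.63225  0.115275 0.05    ]
t3 [[0.6615, 0.0687], [0.6598, 0.0346], [0.6277, 0.0381], [0.6299, 0.0708]] [0.644725 0.05305  0.05    ]
bench edge [0.7399 0.3187 0.    ] [ 0.7364 -0.1326  0.    ]
saw [0.23933181 0.2987652  0.03      ] cabinet [ 0.68917731 -0.1235931   0.25      ]
```

```bash
cat > need.py <<'E'
# usage: need.py x y z yawdeg(of tool y from world x) -> shift cm, turn deg
import sys
from h import *
x,y,z,w=map(float,sys.argv[1:])
T=tcp(); Rt=R.from_euler('z',w,degrees=True).as_matrix()@np.array([[0,1,0],[1,0,0],[0,0,-1.]])
print("at",T[:3,3].round(4),"shift cm",((np.array([x,y,z])-T[:3,3])*100).round(2),"turn",np.degrees(R.from_matrix(Rt@T[:3,:3].T).as_rotvec()).round(2),"F",arm.observe()["force"],"t",arm.observe()["clock"])
E
python3 need.py .48 .10 .25 0; python3 -m creep '[[[3,-5,0,0,0,-8,1],[6,-9,0,0,0,-16,1],[10,-13,0,0,0,-24,1],[13,-17,0,0,0,-32,1],[16,-21,0,0,0,-40,1]]]' 30; python3 need.py .48 .10 .25 0
```

```text
at [0.1683 0.6015 0.2431] shift cm [ 31.17 -50.15   0.69] turn [ 5.000e-02 -5.000e-02 -7.437e+01] F [ 0.25905553  0.11744113 -0.58722165] t 0.15
clock: 0.65
position: [0.3205, 0.4018, 0.2437]
ee_rot: [-1.474, -2.774, -0.0]
force: [0.9, 0.5, 0.9]
width: 1.0
at [0.3205 0.4018 0.2437] shift cm [ 15.95 -30.18   0.63] turn [-1.000e-02  0.000e+00 -3.403e+01] F [0.94134454 0.48251984 0.87347208] t 0.65
```

```bash
python3 -m creep '[[[3,-5,0,0,0,-7,1],[5,-10,0,0,0,-14,1],[8,-15,0,0,0,-21,1],[11,-19,0,0,0,-28,1],[13,-23,0,0,0,-34,1]]]'; python3 -m creep '[[[2,-4,0,0,0,0,1],[3,-7,0.5,0,0,0,1],[3,-7,0.5,0,0,0,1],[3,-7,0.5,0,0,0,1]]]'; python3 need.py .48 .10 .25 0;  python3 - <<'E'
from h import *
grab("wrist","w1.png")
E
```

```text
clock: 1.15
position: [0.4432, 0.1848, 0.2439]
ee_rot: [2.219, 2.223, 0.001]
force: [0.3, 1.5, 0.6]
width: 1.0
clock: 1.55
position: [0.4724, 0.1161, 0.2487]
ee_rot: [-2.216, -2.226, -0.0]
force: [-0.3, -0.2, -0.7]
width: 1.004
at [0.4724 0.1161 0.2487] shift cm [ 0.76 -1.61  0.13] turn [-0.02 -0.01 -0.26] F [-0.25503051 -0.19124157 -0.67213437] t 1.55
```

View pics/w1.png

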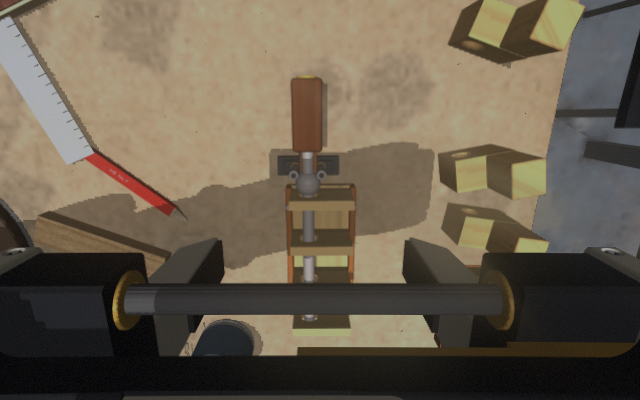

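```bash
python3 - <<'E'
from h import *
crop("w1.png","w1c.png",260,60,380,200,5)
crop("w1.png","w1d.png",260,190,380,340,4)
E
```

```text
(no output)
```

View pics/w1c.png

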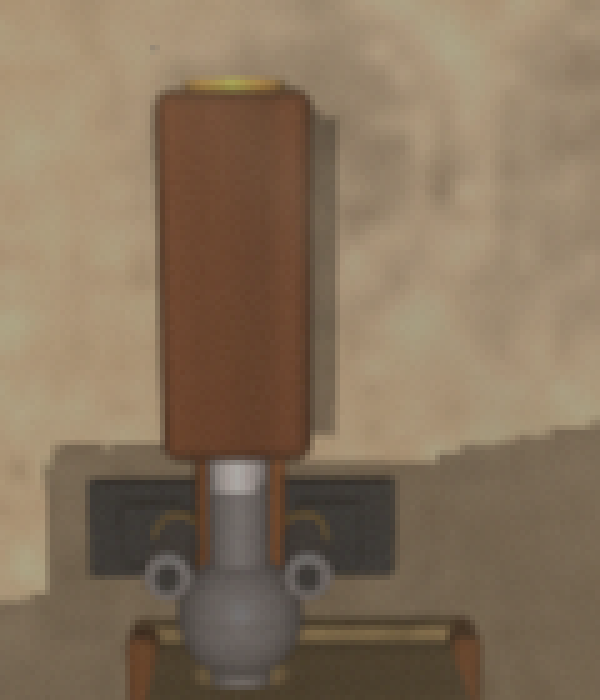

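View pics/w1d.png

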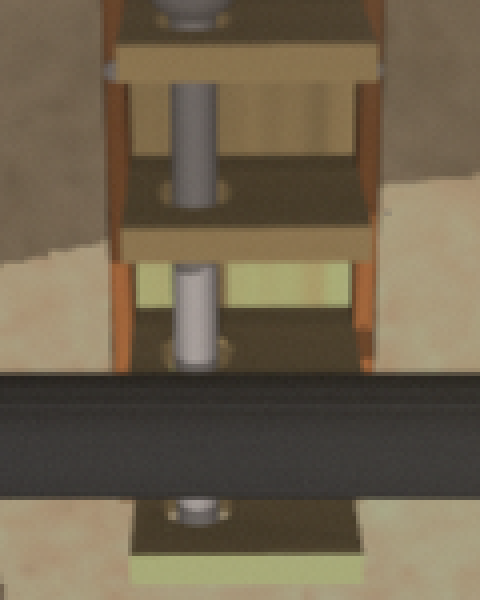

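```bash
python3 - <<'E'
from h import *
im,m=grab("wrist","w2.png"); old=cv2.imread("pics/w1.png"); print("shift px diff",np.abs(im.astype(int)-old).mean(), tcp()[:3,3])
c=lambda X,Y,z:onz(m,260+X/5-.5,60+Y/5-.5,z)[:2].round(4)
d=lambda X,Y,z:onz(m,260+X/4-.5,190+Y/4-.5,z)[:2].round(4)
print("handle",c(160,95,.052),c(307,95,.052),c(168,457,.052),c(305,457,.052))
print("rollers",c(168,578,.060),c(307,578,.060),"ball c",c(240,622,.037))
print("up0",d(117,43,.064),d(379,43,.064),d(117,81,.064),d(379,81,.064))
print("up1",d(120,227,.064),d(372,227,.064))
print("up3",d(131,554,.064),d(363,554,.064),d(131,585,.064),d(363,585,.064))
g=cv2.cvtColor(im,cv2.COLOR_BGR2GRAY)
E
```

```text
shift px diff 2.69459375 [0.47181487 0.11766178 0.24847666]
handle [0.4517 0.2124] [0.4792 0.2126] [0.4525 0.1447] [0.4797 0.1449]
rollers [0.4527 0.1219] [0.4802 0.122 ] ball c [0.4666 0.1072]
up0 [0.4483 0.097 ] [0.5139 0.0974] [0.4481 0.0869] [0.5143 0.0874]
up1 [0.4484 0.0468] [0.5141 0.0473]
up3 [ 0.4502 -0.0533] [ 0.5155 -0.0529] [ 0.4501 -0.0636] [ 0.5159 -0.0632]
```

```bash
python3 need.py .4665 .177 .1 .7; python3 -m creep '[[[0,3,-4,0,0,0.5,1],[-0.5,6,-8,0,0,0.5,1],[-0.5,6,-12,0,0,0.5,1],[-0.5,6,-14.8,0,0,0.5,1],[-0.5,6,-14.8,0,0,0.5,1]]]'; python3 need.py .4665 .177 .037 .7
```

```text
at [0.4718 0.1177 0.2485] shift cm [ -0.53   5.93 -14.85] turn [-0.02 -0.04  0.24] F [-0.00406853 -0.2310518   0.15278552] t 1.65
clock: 2.15
position: [0.4643, 0.1771, 0.0975]
ee_rot: [-2.2, -2.24, 0.01]
force: [-0.2, 0.1, 0.3]
width: 1.002
at [0.4643 0.1771 0.0975] shift cm [ 0.22 -0.01 -6.05] turn [ 0.18 -0.35 -0.34] F [-0.21818877  0.12474562  0.33641169] t 2.15
```

```bash
python3 -m creep '[[[0,0,0,0,0,0,1]]]'; python3 need.py .4665 .177 .037 .7
```

```text
clock: 2.25
position: [0.467, 0.1772, 0.101]
ee_rot: [-2.203, -2.239, 0.001]
force: [0.3, -0.3, 1.6]
width: 0.999
at [0.467  0.1772 0.101 ] shift cm [-0.05 -0.02 -6.4 ] turn [ 0.02 -0.05 -0.23] F [ 0.28501333 -0.29583241  1.59698791] t 2.25
```

```bash
python3 -m creep '[[[0,0,-2.5,0,0,-0.2,1],[0,0,-4.5,0,0,-0.2,1],[0,0,-6,0,0,-0.2,1],[0,0,-6.5,0,0,-0.2,1],[0,0,-6.5,0,0,-0.2,1]]]' 40;python3 -m creep '[[[0,0,0,0,0,0,-0.4],[0,0,0,0,0,0,-0.6],[0,0,0,0,0,0,-0.8],[0,0,0,0,0,0,-0.8],[0,0,0,0,0,0,-0.8]]]' 40; python3 -m creep '[[[0,0,0,0,0,0,-0.8],[0,0,0,0,0,0,-0.8],[0,0,0,0,0,0,-0.8]]]' 40;  python3 need.py .4665 .177 .037 .7
```

```text
clock: 2.75
position: [0.468, 0.177, 0.0367]
ee_rot: [2.208, 2.234, 0.002]
force: [-0.0, 1.4, -0.4]
width: 1.0
clock: 3.25
position: [0.4674, 0.1765, 0.0359]
ee_rot: [2.208, 2.234, 0.0]
force: [0.7, 0.6, -0.2]
width: 0.612
clock: 3.55
position: [0.4674, 0.1764, 0.0357]
ee_rot: [2.209, 2.234, -0.0]
force: [-0.5, 0.8, 0.1]
width: 0.35
at [0.4674 0.1764 0.0357] shift cm [-0.09  0.06  0.13] turn [ 0.   -0.    0.04] F [-0.49067193  0.83845062  0.05151676] t 3.55
```

```bash
python3 -m creep '[[[0,0,0,0,0,0,-0.8],[0,0,0,0,0,0,-0.8],[0,0,0,0,0,0,-0.8]]]' 50; python3 -m creep '[[[0,0,0.2,0,0,0,-0.8],[0,0,0.2,0,0,0,-0.8]]]' 50;  python3 need.py .4665 .177 .037 .7
```

```text
clock: 3.85
position: [0.4672, 0.1765, 0.0357]
ee_rot: [-2.208, -2.234, 0.0]
force: [-1.7, 0.3, 0.4]
width: 0.324
clock: 4.05
position: [0.4675, 0.1764, 0.0378]
ee_rot: [2.208, 2.234, 0.0]
force: [-0.4, 0.1, -2.7]
width: 0.326
at [0.4675 0.1764 0.0378] shift cm [-0.1   0.06 -0.08] turn [0.   0.01 0.04] F [-0.36716089  0.06354854 -2.72156564] t 4.05
```

```bash
python3 -m creep '[[[0,0.5,0,0,0,0,-0.8],[0,1,0,0,0,0,-0.8],[0,1.5,0,0,0,0,-0.8],[0,2,0,0,0,0,-0.8],[0,2.5,0,0,0,0,-0.8]]]' 55; python3 -m creep '[[[0,0.5,0,0,0,0,-0.8],[0,1,0,0,0,0,-0.8],[0,1.5,0,0,0,0,-0.8],[0,2,0,0,0,0,-0.8],[0,2.5,0,0,0,0,-0.8]]]'; python3 - <<'E'
from h import *
print(tcp()[:3,3]); grab("side","s1.png"); grab("wrist","w3.png"); crop("s1.png","s1c.png",220,130,420,290,4)
E
```

```text
clock: 4.55
position: [0.4669, 0.203, 0.0377]
ee_rot: [-2.207, -2.234, -0.001]
force: [-0.9, -0.1, -2.6]
width: 0.324
clock: 5.05
position: [0.4674, 0.2268, 0.0377]
ee_rot: [2.208, 2.234, 0.0]
force: [-0.1, -0.3, -1.5]
width: 0.322
[0.46742915 0.22682982 0.03772747]
```

View pics/w3.png

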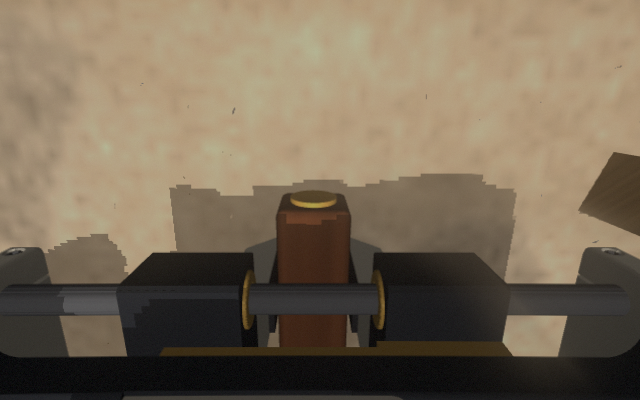

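View pics/s1c.png

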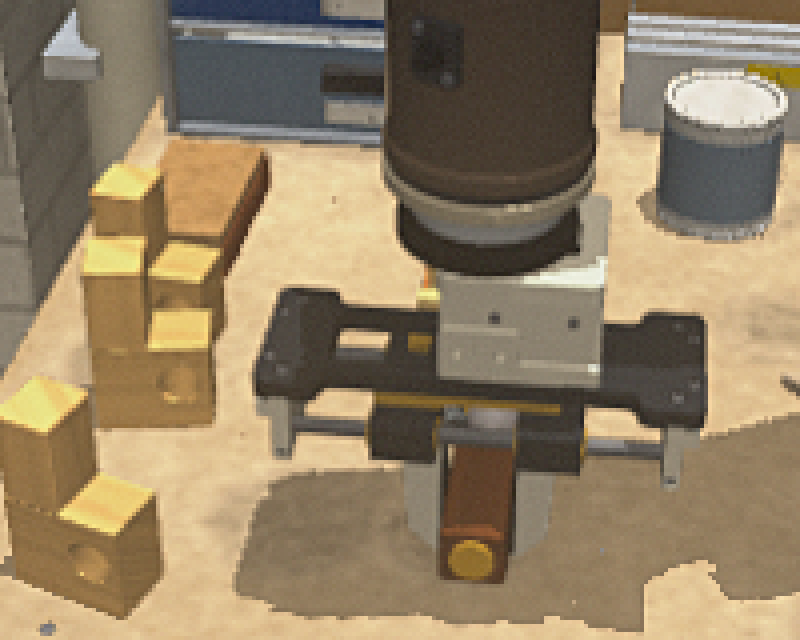

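```bash
python3 - <<'E'
from h import *
m=dict(arm.camera_model("side")); m["T"]=m["cam_to_world"]
print((proj(m,[.467,.2268+.0355,.036])-[220,130])*4)
m=dict(arm.camera_model("wrist")); m["T"]=tcp()@m["T_tool_cam"]
print(proj(m,[.467,.2268+.0355,.036]))
E
python3 -m creep '[[[0,2,0,0,0,0,-0.8],[-0.1,4,0,0,0,0,-0.8],[-0.1,6,0,0,0,0,-0.8],[-0.1,8,0,0,0,0,-0.8],[-0.1,10,0,0,0,0,-0.8]]]'
```

```text
[466.82396746 563.46967297]
[312.27573761 200.40325798]
clock: 5.65
position: [0.4664, 0.3275, 0.0377]
ee_rot: [2.209, 2.234, -0.0]
force: [-0.0, 0.5, -2.7]
width: 0.323
```

```bash
python3 -m creep '[[[0,2,0,0,0,0,-0.8],[-0.1,4,0,0,0,0,-0.8],[-0.1,6,0,0,0,0,-0.8],[-0.1,8,0,0,0,0,-0.8],[-0.1,8,0,0,0,0,-0.8]]]';python3 -m creep '[[[0,0,0,0,0,0,-0.8],[0,0,2,0,0,0,-0.8],[0,0,5,0,0,0,-0.8],[0,0,8,0,0,0,-0.8],[0,0,8,0,0,0,-0.8]]]'; python3 - <<'E'
from h import *
print(tcp()[:3,3]); grab("side","s2.png"); grab("top","t2.png")
crop("t2.png","t2c.png",190,110,420,380,2)
E
```

```text
clock: 6.15
position: [0.4643, 0.411, 0.0375]
ee_rot: [-2.203, -2.238, -0.002]
force: [-0.7, 1.1, -2.2]
width: 0.322
clock: 6.65
position: [0.4678, 0.4068, 0.1217]
ee_rot: [2.21, 2.232, 0.009]
force: [-0.2, 0.5, -2.9]
width: 0.325
[0.46778064 0.4067767  0.12168091]
```

View pics/s2.png

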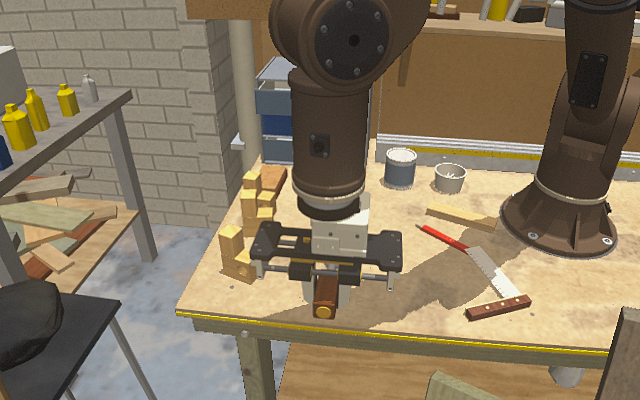

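View pics/t2c.png

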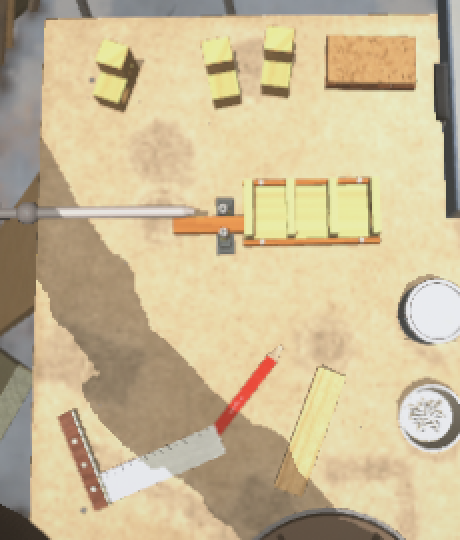

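```bash
python3 -m creep '[[[-2,-4,0,0,0,0,-0.8],[-4,-8,0,0,0,0,-0.8],[-6,-12,0,0,0,0,-0.8],[-8.2,-15.5,0,0,0,0,-0.8],[-8.2,-15.5,0,0,0,0,-0.8]]]';python3 -m creep '[[[0,0,-3,0,0,0,-0.8],[0,0,-6,0,0,0,-0.8],[0,0,-8,0,0,0,-0.8],[0,0,-8,0,0,0,-0.8]]]'; python3 need.py .385 .25 .0205 0.7
```

```text
clock: 7.25
position: [0.3786, 0.2449, 0.116]
ee_rot: [-2.213, -2.228, 0.013]
force: [0.4, 0.6, -2.7]
width: 0.327
clock: 7.65
position: [0.3816, 0.2498, 0.035]
ee_rot: [-2.209, -2.234, 0.01]
force: [-1.0, -0.9, -1.3]
width: 0.322
at [0.3816 0.2498 0.035 ] shift cm [ 0.34  0.02 -1.45] turn [ 0.24 -0.25  0.07] F [-1.00663132 -0.89396982 -1.34100614] t 7.65
```

```bash
python3 -m creep '[[[0,0,0,0,0,0,-0.8],[0,0,-0.8,0,0,0,-0.8],[0,0,-1.6,0,0,0,-0.8],[0,0,-1.6,0,0,0,-0.8]]]'; python3 need.py .385 .25 .0205 0.7
```

```text
clock: 8.05
position: [0.3831, 0.2514, 0.0212]
ee_rot: [-2.208, -2.234, 0.001]
force: [-0.5, 0.5, -2.0]
width: 0.325
at [0.3831 0.2514 0.0212] shift cm [ 0.19 -0.14 -0.07] turn [ 0.02 -0.03  0.02] F [-0.51508501  0.47463867 -2.02867039] t 8.05
```

```bash
python3 -m creep '[[[0,0,0,0,0,0,-0.3],[0,0,0,0,0,0,-0.2],[0,0,0,0,0,0,-0.1],[0,0,0,0,0,0,0.1],[0,0,0,0,0,0,0.2]]]'; python3 -m creep '[[[0,0,0,0,0,0,0.5],[0,0,0,0,0,0,1],[0,0,0,0,0,0,1],[0,0,2,0,0,0,1],[0,0,5,0,0,0,1]]]'; python3 -m creep '[[[0,0,5,0,0,0,1],[0,0,10,0,0,0,1],[0,0,15,0,0,0,1],[0,0,18,0,0,0,1],[0,0,18,0,0,0,1]]]'; python3 need.py .385 .25 .0205 0.7; python3 - <<'E'
from h import *
grab("wrist","w4.png")
E
```

```text
clock: 8.55
position: [0.3835, 0.2516, 0.0219]
ee_rot: [2.208, 2.234, 0.001]
force: [-0.5, -0.4, 0.1]
width: 0.571
clock: 9.05
position: [0.3825, 0.2506, 0.0712]
ee_rot: [2.209, 2.234, -0.005]
force: [1.3, -0.2, -0.3]
width: 0.975
clock: 9.55
position: [0.3852, 0.2527, 0.2558]
ee_rot: [-2.208, -2.234, -0.012]
force: [-0.1, 0.0, -1.3]
width: 1.004
at [0.3852 0.2527 0.2558] shift cm [-2.000e-02 -2.700e-01 -2.353e+01] turn [-0.34  0.28  0.03] F [-0.14992074  0.02013874 -1.33394329] t 9.55
```

View pics/w4.png

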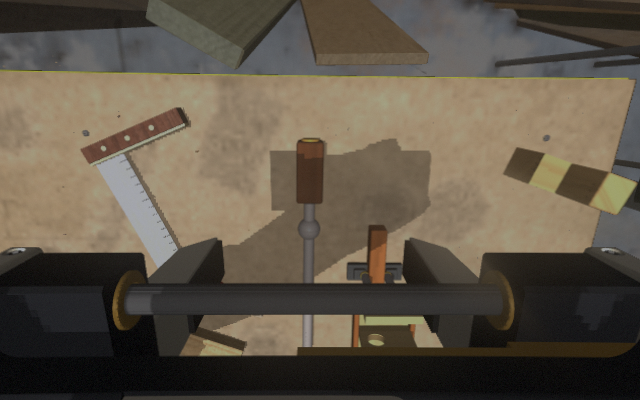

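```bash
python3 -m creep '[[[4,-3,0,0,0,0,1],[9,-5,0,0,0,0,1],[13,-8,0,0,0,0,1],[17,-10,0,0,0,0,1],[21,-12,0,0,0,0,1]]]'; python3 -m creep '[[[4,-2,0,0,0,0,1],[4,-2,0,0,0,0,1],[4,-2,0,0,0,0,1],[4,-2,0,0,0,0,1]]]'; python3 - <<'E'
from h import *
print(tcp()[:3,3]); im,m=grab("wrist","w5.png"); np.save("m5.npy",m["T"])
cv2.imwrite("pics/w5c.png",cv2.resize(im[0:260,200:560],None,fx=2.2,fy=2.2,interpolation=cv2.INTER_NEAREST))
E
```

```text
clock: 10.1
position: [0.5943, 0.1296, 0.2496]
ee_rot: [-2.209, -2.233, 0.004]
force: [0.7, 1.1, 0.0]
width: 0.999
clock: 10.5
position: [0.6322, 0.1121, 0.2503]
ee_rot: [-2.207, -2.234, 0.003]
force: [-0.0, 0.5, -0.7]
width: 1.002
[0.63216653 0.11208945 0.25028202]
```

View pics/w5c.png

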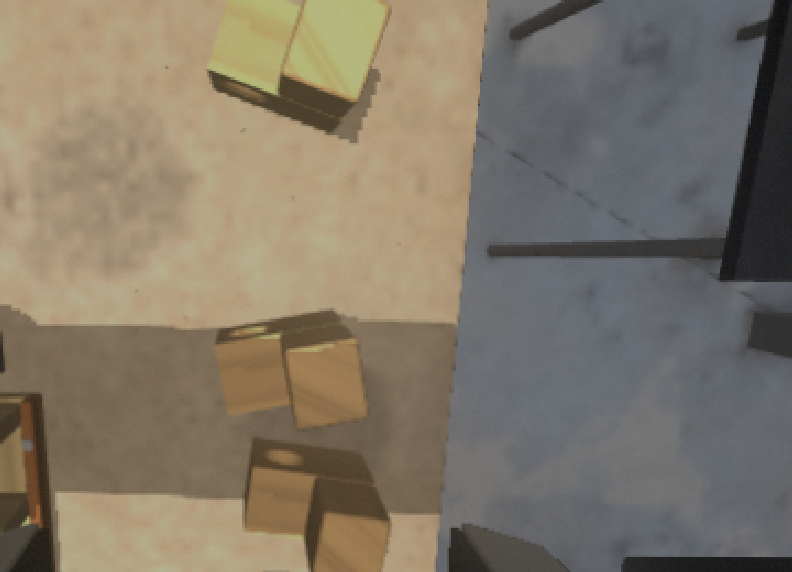

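```bash
cat > blk.py <<'E'
from h import *
def meas(m,stem,toe,scale,ox,oy):
    S=np.array([onz(m,ox+a/scale-.5,oy+b/scale-.5,.097)[:2] for a,b in stem])  # order: toe-side +y, far +y, far -y, toe-side -y
    print("stem",S.round(4).tolist(),"ctr",S.mean(0).round(4),"sizes",np.linalg.norm(S-np.roll(S,-1,0),axis=1).round(4))
    ex=(S[1]+S[2]-S[0]-S[3]); print("yaw from x edges",np.degrees(np.arctan2(ex[1],ex[0])).round(2))
    ey=(S[0]+S[1]-S[2]-S[3]); print("yaw from y edges",np.degrees(np.arctan2(-ey[0],ey[1])).round(2))
    if toe:
        Q=np.array([onz(m,ox+a/scale-.5,oy+b/scale-.5,.050)[:2] for a,b in toe]); print("toe",Q.mean(0).round(4)); d=S.mean(0)-Q.mean(0); print("sep",np.linalg.norm(d).round(4),"yaw",np.degrees(np.arctan2(d[1],d[0])).round(2))
E
python3 - <<'E'
from blk import *
m=dict(arm.camera_model("wrist")); m["T"]=np.load("m5.npy")
meas(m,[(288,348),(357,338),(368,414),(298,429)],[(216,342),(281,333),(289,403),(228,415)],2.2,200,0)
E
python3 need.py .66 .12 .2 0
```

```text
stem [[0.6471, 0.1404], [0.6742, 0.1447], [0.6804, 0.1138], [0.6521, 0.1071]] ctr [0.6635 0.1265] sizes [0.0275 0.0315 0.0291 0.0337]
yaw from x edges 11.22
yaw from y edges 9.82
toe [0.6338 0.1202]
sep 0.0303 yaw 11.91
at [0.6322 0.1125 0.2508] shift cm [ 2.78  0.75 -5.08] turn [-0.03 -0.11 -0.74] F [-0.74586867 -0.60498491  0.82808132] t 10.55
```

```bash
python3 -m creep '[[[2,-1,-3,0,0,4,1],[3.8,-2.6,-6,0,0,10.3,1],[3.8,-2.6,-6,0,0,10.3,1],[3.8,-2.6,-6,0,0,10.3,1]]]'; python3 - <<'E'
from h import *
print(tcp()[:3,3]); im,m=grab("wrist","w6.png"); np.save("m6.npy",m["T"])
cv2.imwrite("pics/w6c.png",cv2.resize(im[60:280,200:460],None,fx=2.5,fy=2.5,interpolation=cv2.INTER_NEAREST))
E
python3 need.py .671 .086 .19 11
```

```text
clock: 10.95
position: [0.6705, 0.0861, 0.1913]
ee_rot: [-1.999, -2.422, 0.001]
force: [0.2, 0.9, -0.4]
width: 1.0
[0.6704518  0.08613199 0.19134956]
at [0.6709 0.0867 0.1923] shift cm [ 0.01 -0.07 -0.23] turn [-0.05  0.    0.05] F [-0.72187     0.48034517  0.28218764] t 11.0
```

View pics/w6c.png

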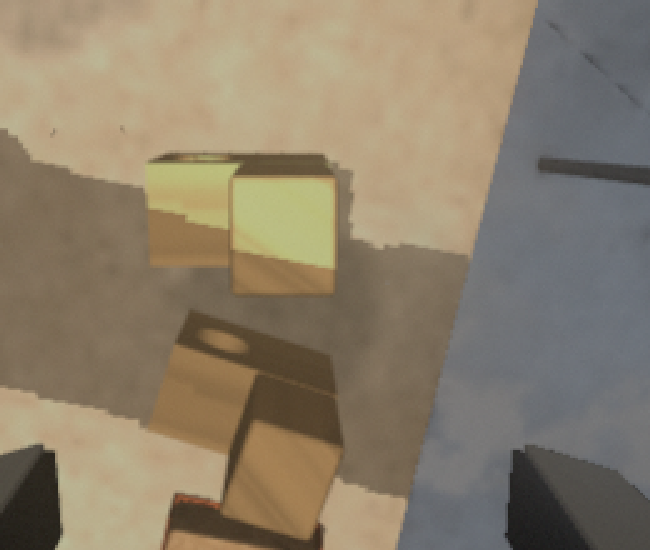

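```bash
python3 - <<'E'
from blk import *
m=dict(arm.camera_model("wrist")); m["T"]=np.load("m6.npy")
meas(m,[(230,176),(337,177),(335,295),(231,294)],None,2.5,200,60)
meas(m,[(257,418),(343,449),(306,540),(222,508)],None,2.5,200,60)
E
```

```text
stem [[0.6456, 0.1395], [0.6743, 0.1448], [0.6806, 0.1124], [0.6515, 0.1071]] ctr [0.663 0.126] sizes [0.0292 0.0329 0.0295 0.0329]
yaw from x edges 10.37
yaw from y edges 10.65
stem [[0.6655, 0.0715], [0.6927, 0.0666], [0.6878, 0.0346], [0.6603, 0.0405]] ctr [0.6766 0.0533] sizes [0.0276 0.0324 0.0281 0.0315]
yaw from x edges -11.14
yaw from y edges -9.12
```

```bash
python3 -m creep '[[[-0.8,3.9,-2,0,0,-0.5,1],[-0.8,3.9,-5,0,0,-0.5,1],[-0.8,3.9,-9,0,0,-0.5,1],[-0.8,3.9,-11.8,0,0,-0.5,1],[-0.8,3.9,-11.8,0,0,-0.5,1]]]'; python3 need.py .663 .126 .074 10.5
```

```text
clock: 11.5
position: [0.6606, 0.1262, 0.0714]
ee_rot: [-2.006, -2.413, 0.005]
force: [-0.1, -0.3, -1.2]
width: 1.002
at [0.6606 0.1262 0.0714] shift cm [ 0.24 -0.02  0.26] turn [ 0.01 -0.28 -0.03] F [-0.10080284 -0.29252293 -1.21633556] t 11.5
```

```bash
python3 -m creep '[[[0,0,0,0,0,0,0.5],[0,0,0,0,0,0,0],[0,0,0,0,0,0,-0.4],[0,0,0,0,0,0,-0.8],[0,0,0,0,0,0,-0.8]]]' 25; python3 -m creep '[[[0,0,0,0,0,0,-0.8],[0,0,0,0,0,0,-0.8],[0,0,0,0,0,0,-0.8],[0,0,0,0,0,0,-0.8],[0,0,0,0,0,0,-0.8]]]' 30;python3 need.py .663 .126 .074 10.5
```

```text
clock: 12.0
position: [0.6637, 0.1245, 0.0745]
ee_rot: [2.009, 2.414, 0.002]
force: [0.1, -0.8, -0.7]
width: 0.615
clock: 12.5
position: [0.6633, 0.1244, 0.0737]
ee_rot: [-2.01, -2.415, 0.0]
force: [-0.5, -0.2, -0.4]
width: 0.324
at [0.6633 0.1244 0.0737] shift cm [-0.03  0.16  0.03] turn [ 0.01 -0.01  0.04] F [-0.52702959 -0.22651302 -0.3961495 ] t 12.5
```

```bash
python3 -m creep '[[[0,0,2,0,0,0,-0.8],[0,0,6,0,0,0,-0.8],[0,0,10,0,0,0,-0.8],[-3,-2,11,0,0,-3,-0.8],[-7,-4,11,0,0,-6,-0.8]]]' 30; python3 -m creep '[[[-4,-3,0,0,0,-3,-0.8],[-7,-5,0,0,0,-4,-0.8],[-9.5,-7,0,0,0,-4,-0.8],[-9.5,-7,0,0,0,-4,-0.8],[-9.5,-7,0,0,0,-4,-0.8]]]'; python3 need.py .4977 .0139 .0857 .7;  python3 - <<'E'
from h import *
im,m=grab("wrist","w7.png"); np.save("m7.npy",m["T"])
E
```

```text
clock: 13.0
position: [0.5951, 0.0841, 0.1858]
ee_rot: [2.132, 2.302, 0.006]
force: [-0.4, -1.1, -0.4]
width: 0.323
clock: 13.5
position: [0.4983, 0.0143, 0.1841]
ee_rot: [-2.213, -2.229, -0.002]
force: [-0.5, -0.1, -0.5]
width: 0.321
at [0.4983 0.0143 0.1841] shift cm [-0.06 -0.04 -9.84] turn [-0.05  0.04  0.28] F [-0.53905246 -0.0841278  -0.50656642] t 13.5
```

View pics/w7.png

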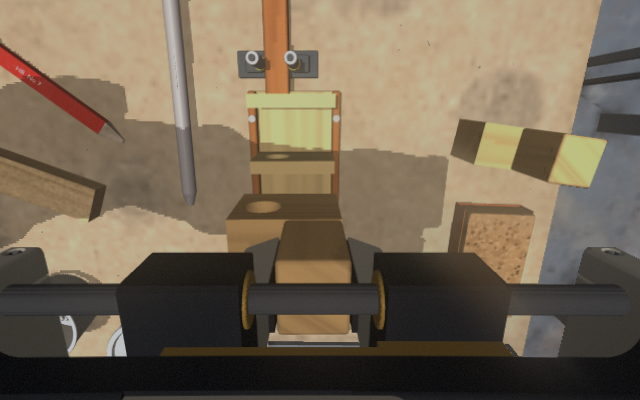

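```bash
python3 - <<'E'
from h import *
crop("w7.png","w7c.png",215,40,375,260,4)
E
```

```text
(no output)
```

View pics/w7c.png

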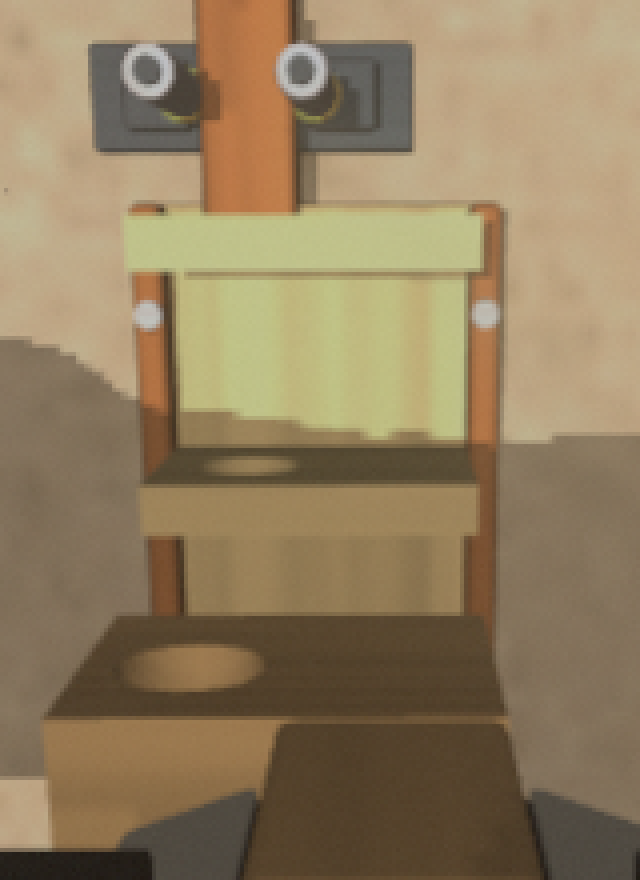

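```bash
python3 - <<'E'
from h import *
m=dict(arm.camera_model("wrist")); m["T"]=np.load("m7.npy"); print(m["T"][:3,3])
c=lambda X,Y,z:onz(m,215+X/4-.5,40+Y/4-.5,z)[:2].round(4)
print("up0",c(125,214,.064),c(482,214,.064),c(125,271,.064),c(484,271,.064))
print("up1",c(141,485,.064),c(478,485,.064),c(141,535,.064),c(478,535,.064))
print("toe top +y edge",c(45,718,.1604),c(508,718,.1604))
print("bottom +y edge",c(118,617,.1104),c(485,617,.1104))
print("rollers",c(147,72,.06),c(302,72,.06))
E
```

```text
[0.49794227 0.09216971 0.3252286 ]
up0 [0.449  0.0955] [0.5144 0.096 ] [0.4485 0.0854] [0.515  0.0859]
up1 [0.4495 0.0455] [0.5149 0.0459] [0.4491 0.0356] [0.5151 0.036 ]
toe top +y edge [0.4536 0.0323] [0.5133 0.0327]
bottom +y edge [0.4533 0.0319] [0.5136 0.0323]
rollers [0.4535 0.1199] [0.4814 0.1202]
```

```bash
python3 -m creep '[[[-0.1,0,-2,0,0,0.3,-0.8],[-0.1,0,-4,0,0,0.3,-0.8],[-0.1,0,-5.5,0,0,0.3,-0.8],[-0.1,0,-5.5,0,0,0.3,-0.8]]]'; python3 need.py .4974 .0144 .0857 .7
```

```text
clock: 13.95
position: [0.497, 0.0151, 0.127]
ee_rot: [-2.204, -2.237, 0.004]
force: [-0.2, 0.9, -1.7]
width: 0.324
at [0.497  0.0151 0.127 ] shift cm [ 0.04 -0.07 -4.13] turn [ 0.06 -0.17 -0.13] F [-0.1887968   0.86569523 -1.66099566] t 13.95
```

```bash
python3 -m creep '[[[0,-0.05,-1,0,0,0,-0.8],[0,-0.05,-2,0,0,0,-0.8],[0,-0.05,-3,0,0,0,-0.8],[0,-0.05,-3.8,0,0,0,-0.8],[0,-0.05,-3.8,0,0,0,-0.8]]]'; python3 need.py .4974 .0144 .0857 .7;
```

```text
clock: 14.45
position: [0.4967, 0.0139, 0.0897]
ee_rot: [-2.206, -2.235, 0.002]
force: [0.5, 0.1, -0.4]
width: 0.325
at [0.4967 0.0139 0.0897] shift cm [ 0.07  0.05 -0.4 ] turn [ 0.02 -0.1  -0.06] F [ 0.50436627  0.09905792 -0.37043859] t 14.45
```

```bash
python3 -m creep '[[[0.05,0.05,-0.2,0,0,0,-0.8],[0.05,0.05,-0.4,0,0,0,-0.8],[0.05,0.05,-0.4,0,0,0,-0.8]]]'; python3 need.py .4974 .0144 .0857 .7;python3 -m creep '[[[0,0,0,0,0,0,-0.3],[0,0,0,0,0,0,-0.2],[0,0,0,0,0,0,0],[0,0,0,0,0,0,0.1],[0,0,0,0,0,0,0.2]]]';python3 -m creep '[[[0,0,0,0,0,0,0.3],[0,0,0,0,0,0,0.3],[0,0,3,0,0,0,0.3],[0,0,7,0,0,0,1],[0,0,12,0,0,0,1]]]';python3 -m creep '[[[0,0,1,0,0,0,1],[0,0,1,0,0,0,1]]]';python3 - <<'E'
from h import *
im,m=grab("wrist","w8.png"); np.save("m8.npy",m["T"]); print(m["T"][:3,3],tcp()[:3,3])
grab("top","t8.png"); crop("t8.png","t8c.png",225,115,415,255,4)
E
```

```text
clock: 14.75
position: [0.498, 0.0145, 0.0868]
ee_rot: [2.206, 2.236, 0.0]
force: [-0.1, 0.7, -1.6]
width: 0.324
at [0.498  0.0145 0.0868] shift cm [-0.06 -0.01 -0.11] turn [-0.01  0.02 -0.07] F [-0.1247681   0.69801089 -1.55644842] t 14.75
clock: 15.25
position: [0.4979, 0.0145, 0.0868]
ee_rot: [2.206, 2.236, 0.0]
force: [-1.0, 0.2, -0.1]
width: 0.577
clock: 15.75
position: [0.4967, 0.0142, 0.207]
ee_rot: [-2.206, -2.235, 0.005]
force: [1.3, 1.7, 0.6]
width: 0.777
clock: 15.95
position: [0.499, 0.0147, 0.2185]
ee_rot: [2.205, 2.235, 0.006]
force: [-0.0, 0.2, -0.5]
width: 0.947
[0.49776884 0.09240627 0.35968002] [0.49795377 0.01481124 0.21686155]
```

View pics/w8.png

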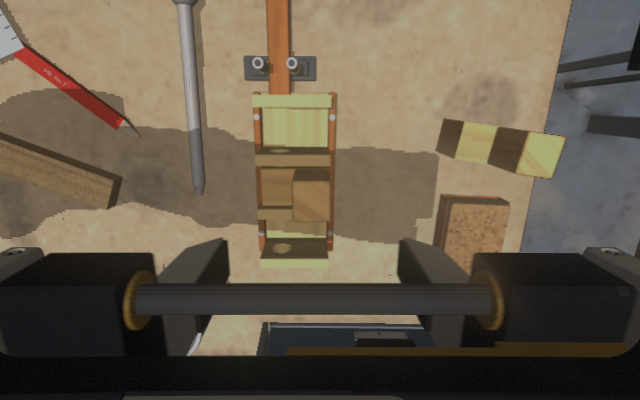

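```bash
python3 -m creep '[[[4,0,0,0,0,-3,1],[8.5,0,0,0,0,-6,1],[13,0,0,0,0,-9.5,1],[17.2,0,-2.5,0,0,-9.5,1],[17.2,0,-2.5,0,0,-9.5,1]]]'; python3 -m creep '[[[0,0,0,0,0,0,1],[0,0,0,0,0,0,1]]]'; python3 - <<'E'
from h import *
im,m=grab("wrist","w9.png"); np.save("m9.npy",m["T"])
cv2.imwrite("pics/w9c.png",cv2.resize(im[60:280,200:460],None,fx=2.5,fy=2.5,interpolation=cv2.INTER_NEAREST))
E
python3 need.py .671 .014 .19 -9
```

```text
clock: 16.55
position: [0.671, 0.015, 0.1834]
ee_rot: [-2.381, -2.045, 0.013]
force: [-0.6, 0.4, -0.2]
width: 1.005
clock: 16.75
position: [0.6687, 0.0138, 0.191]
ee_rot: [-2.385, -2.044, 0.002]
force: [-0.1, -0.2, 0.8]
width: 1.0
at [0.6689 0.014  0.1919] shift cm [ 0.21 -0.   -0.19] turn [-0.02 -0.02 -0.22] F [-0.12923818 -0.22635838  0.58969559] t 16.8
```

View pics/w9c.png

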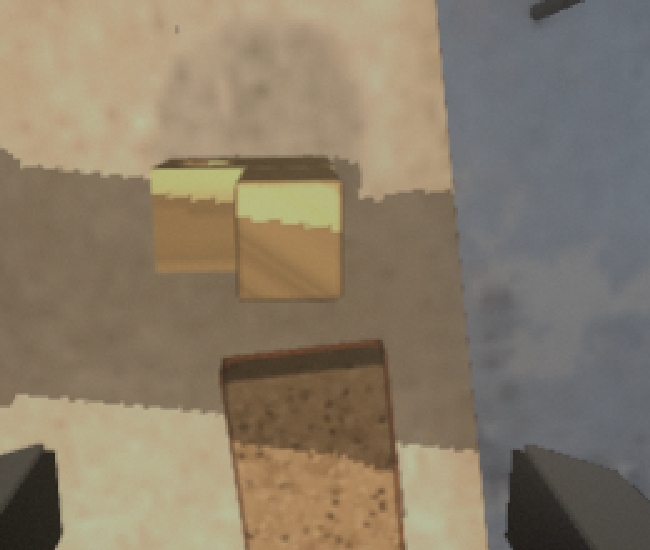

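View pics/t8c.png

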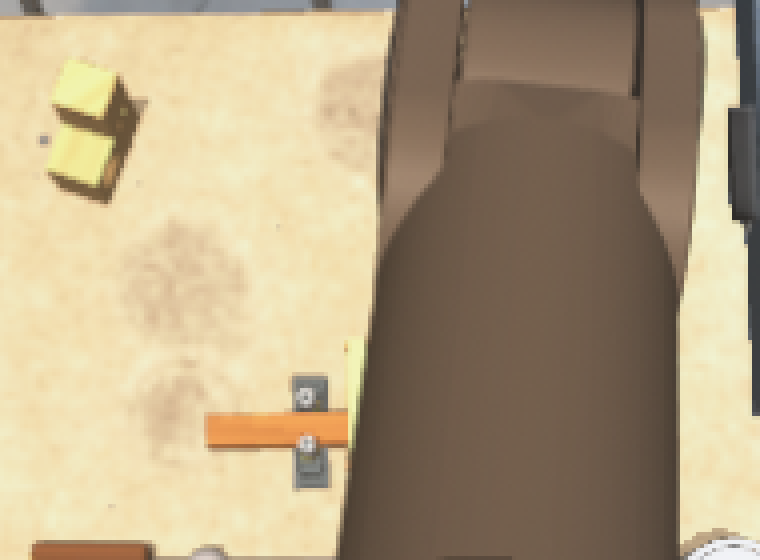

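```bash
python3 - <<'E'
from blk import *
m=dict(arm.camera_model("wrist")); m["T"]=np.load("m9.npy")
meas(m,[(236,182),(342,181),(342,300),(237,299)],[(151,168),(244,168),(246,272),(155,272)],2.5,200,60)
E
python3 need.py .675 .0525 .074 -8.5
```

```text
stem [[0.6647, 0.0707], [0.6933, 0.0665], [0.6888, 0.0335], [0.6594, 0.0384]] ctr [0.6765 0.0523] sizes [0.0289 0.0333 0.0298 0.0327]
yaw from x edges -8.82
yaw from y edges -8.44
toe [0.6471 0.056 ]
sep 0.0297 yaw -7.16
at [0.6689 0.014  0.1919] shift cm [  0.61   3.85 -11.79] turn [-0.02 -0.02  0.28] F [-0.12923818 -0.22635838  0.58969559] t 16.8
```

```bash
python3 -m creep '[[[0.8,3.8,-2,0,0,0.3,1],[0.8,3.8,-5,0,0,0.3,1],[0.8,3.8,-9,0,0,0.3,1],[0.8,3.8,-11.8,0,0,0.3,1],[0.8,3.8,-11.8,0,0,0.3,1]]]'; python3 -m creep '[[[0,0,0,0,0,0,0.5],[0,0,0,0,0,0,0],[0,0,0,0,0,0,-0.4],[0,0,0,0,0,0,-0.8],[0,0,0,0,0,0,-0.8]]]' 30; python3 -m creep '[[[0,0,0,0,0,0,-0.8],[0,0,0,0,0,0,-0.8],[0,0,0,0,0,0,-0.8],[0,0,0,0,0,0,-0.8],[0,0,0,0,0,0,-0.8]]]' 30;python3 need.py .6765 .0523 .074 -8.5
```

```text
clock: 17.3
position: [0.6748, 0.0531, 0.0713]
ee_rot: [-2.376, -2.05, 0.006]
force: [-1.0, 0.4, -0.7]
width: 1.002
clock: 17.8
position: [0.6782, 0.0525, 0.0745]
ee_rot: [2.378, 2.052, 0.002]
force: [0.2, 0.0, -0.7]
width: 0.618
clock: 18.3
position: [0.6777, 0.0524, 0.0736]
ee_rot: [-2.379, -2.052, 0.0]
force: [0.5, 0.2, -0.8]
width: 0.327
at [0.6777 0.0524 0.0736] shift cm [-0.12 -0.01  0.04] turn [ 0.   -0.02 -0.06] F [ 0.52375944  0.15690833 -0.75921669] t 18.3
```

```bash
python3 -m creep '[[[0,0,2,0,0,0,-0.8],[0,0,6,0,0,0,-0.8],[0,0,10,0,0,0,-0.8],[-3,-1,11,0,0,2,-0.8],[-7,-3,11,0,0,5,-0.8]]]' 30; python3 -m creep '[[[-4,-2,0,0,0,2,-0.8],[-8,-4,0,0,0,4.2,-0.8],[-11,-5.7,0,0,0,4.2,-0.8],[-11,-5.7,0,0,0,4.2,-0.8],[-11,-5.7,0,0,0,4.2,-0.8]]]'; python3 need.py .498 -.0345 .0857 .7;  python3 - <<'E'
from h import *
im,m=grab("wrist","w10.png"); np.save("m10.npy",m["T"])
crop("w10.png","w10c.png",215,30,375,250,3)
E
```

```text
clock: 18.8
position: [0.6097, 0.0236, 0.1855]
ee_rot: [2.28, 2.157, 0.006]
force: [0.2, -0.4, -1.8]
width: 0.324
clock: 19.3
position: [0.4977, -0.0346, 0.1841]
ee_rot: [-2.208, -2.235, -0.002]
force: [1.2, -0.0, -1.2]
width: 0.325
at [ 0.4977 -0.0346  0.1841] shift cm [ 0.03  0.01 -9.84] turn [-0.05  0.05 -0.01] F [ 1.22489071 -0.02752261 -1.18214472] t 19.3
```

View pics/w10c.png

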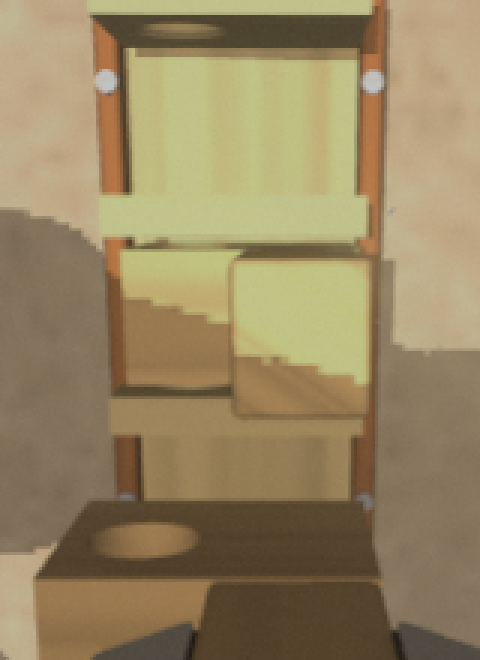

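```bash
python3 - <<'E'
from h import *
m=dict(arm.camera_model("wrist")); m["T"]=np.load("m10.npy")
c=lambda X,Y,z:onz(m,215+X/3-.5,30+Y/3-.5,z)[:2].round(4)
print("up1",c(99,195,.064),c(369,195,.064),c(101,237,.064),c(369,237,.064))
print("up2",c(109,397,.064),c(363,397,.064),c(110,435,.064),c(363,435,.064))
print("held toe top +y edge",c(36,578,.1605),c(382,578,.1605)); print("bottom",c(87,501,.1105),c(365,501,.1105))
print("placed stem",c(231,258,.109),c(374,258,.109),c(371,415,.109),c(234,415,.109),"toe",c(121,249,.062),c(122,386,.062))
E
```

```text
up1 [0.4493 0.0452] [0.5153 0.0461] [0.4493 0.0353] [0.5156 0.0362]
up2 [ 0.4497 -0.0046] [ 0.5154 -0.0038] [ 0.4495 -0.0147] [ 0.5157 -0.0139]
held toe top +y edge [ 0.4533 -0.0186] [ 0.5129 -0.0179]
bottom [ 0.4523 -0.0192] [ 0.5133 -0.0185]
placed stem [0.4841 0.0329] [0.5136 0.0332] [5.141e-01 4.000e-04] [0.4846 0.    ] toe [0.4538 0.0324] [ 0.4528 -0.0021]
```

```bash
python3 -m creep '[[[0,0.1,-2,0,0,0,-0.8],[0,0.1,-4,0,0,0,-0.8],[0,0.1,-5.5,0,0,0,-0.8],[0,0.1,-5.5,0,0,0,-0.8]]]';python3 -m creep '[[[0,0,-1,0,0,0,-0.8],[0,0,-2,0,0,0,-0.8],[0,0,-3,0,0,0,-0.8],[0,0,-3.8,0,0,0,-0.8],[0,0,-3.8,0,0,0,-0.8]]]'; python3 need.py .4978 -.0334 .0857 .7
```

```text
clock: 19.75
position: [0.4977, -0.0328, 0.127]
ee_rot: [-2.204, -2.237, 0.004]
force: [-0.0, -0.2, -1.1]
width: 0.326
clock: 20.25
position: [0.4972, -0.0335, 0.0897]
ee_rot: [-2.206, -2.235, 0.002]
force: [0.5, -0.3, -2.0]
width: 0.326
at [ 0.4972 -0.0335  0.0897] shift cm [ 0.06  0.01 -0.4 ] turn [ 0.01 -0.1  -0.06] F [ 0.53833072 -0.27787141 -2.0231777 ] t 20.25
```

```bash
python3 -m creep '[[[0,0,-0.2,0,0,0,-0.8],[0,0,-0.45,0,0,0,-0.8],[0,0,-0.45,0,0,0,-0.8]]]'; python3 need.py .4978 -.0334 .0857 .7;python3 -m creep '[[[0,0,0,0,0,0,-0.3],[0,0,0,0,0,0,-0.2],[0,0,0,0,0,0,0],[0,0,0,0,0,0,0.1],[0,0,0,0,0,0,0.2]]]';python3 -m creep '[[[0,0,0,0,0,0,0.3],[0,0,0,0,0,0,0.3],[0,0,3,0,0,0,0.3],[0,0,7,0,0,0,1],[0,0,11,0,0,0,1]]]';python3 -m creep '[[[2.5,4,0,0,0,-4,1],[5,8,0,0,0,-8,1],[7.5,12,0,0,0,-12,1],[10,16,0,0,0,-16,1],[12.5,20,0,0,0,-18.5,1]]]'; python3 need.py .647 .2105 .19 -18
```

```text
clock: 20.55
position: [0.498, -0.0335, 0.0863]
ee_rot: [2.207, 2.236, 0.0]
force: [0.5, -0.4, -1.6]
width: 0.326
at [ 0.498  -0.0335  0.0863] shift cm [-0.02  0.01 -0.06] turn [-0.    0.02 -0.06] F [ 0.48877726 -0.36882245 -1.61729358] t 20.55
clock: 21.05
position: [0.4979, -0.0335, 0.0863]
ee_rot: [2.206, 2.236, 0.0]
force: [0.0, -0.0, 0.2]
width: 0.581
clock: 21.55
position: [0.4973, -0.0338, 0.1972]
ee_rot: [-2.207, -2.235, 0.002]
force: [0.5, 0.9, 0.3]
width: 0.775
clock: 22.05
position: [0.6235, 0.1685, 0.1961]
ee_rot: [-2.539, -1.85, -0.0]
force: [0.5, -1.4, 0.9]
width: 0.998
at [0.6235 0.1685 0.1961] shift cm [ 2.35  4.2  -0.61] turn [-0.01 -0.   -0.14] F [ 0.47063849 -1.41393572  0.87607973] t 22.05
```

```bash
python3 -m creep '[[[2.3,4,0,0,0,0,1],[2.3,4,-0.3,0,0,0,1],[2.3,4,-0.3,0,0,0,1],[2.3,4,-0.3,0,0,0,1]]]'; python3 - <<'E'
from h import *
im,m=grab("wrist","w11.png"); np.save("m11.npy",m["T"])
cv2.imwrite("pics/w11c.png",cv2.resize(im[60:280,200:460],None,fx=2.5,fy=2.5,interpolation=cv2.INTER_NEAREST))
E
python3 need.py .647 .2105 .19 -18
```

```text
clock: 22.45
position: [0.6456, 0.205, 0.1931]
ee_rot: [2.538, 1.85, -0.002]
force: [-0.1, 0.4, 0.7]
width: 0.999
at [0.6457 0.2048 0.1935] shift cm [ 0.13  0.57 -0.35] turn [ 0.03 -0.01 -0.15] F [ 0.3485374  -0.28206083  0.22218412] t 22.5
```

View pics/w11c.png

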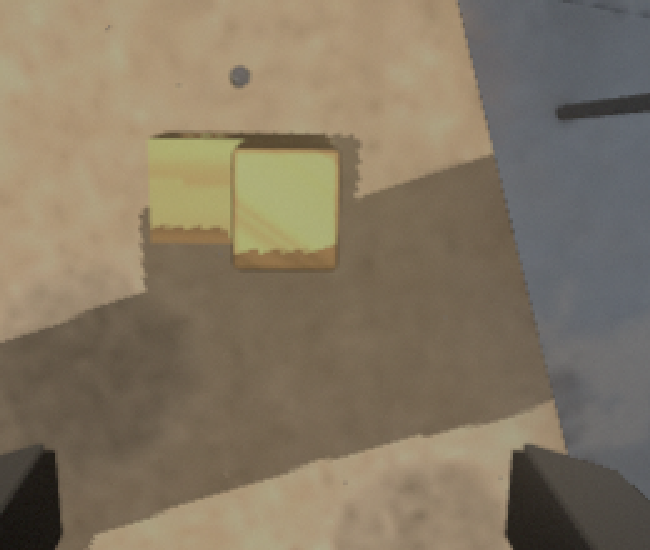

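```bash
python3 - <<'E'
from blk import *
m=dict(arm.camera_model("wrist")); m["T"]=np.load("m11.npy")
meas(m,[(231,150),(339,150),(338,271),(232,270)],[(149,138),(243,138),(244,243),(150,243)],2.5,200,60)
E
```

```text
stem [[0.6519, 0.2702], [0.6799, 0.2612], [0.67, 0.2293], [0.6414, 0.2387]] ctr [0.6608 0.2498] sizes [0.0294 0.0334 0.0301 0.0331]
yaw from x edges -18.11
yaw from y edges -17.8
toe [0.6332 0.2592]
sep 0.0292 yaw -18.75
```

```bash
python3 -m creep '[[[1.5,4.5,-2,0,0,0,1],[1.5,4.5,-5,0,0,0,1],[1.5,4.5,-9,0,0,0,1],[1.5,4.5,-11.9,0,0,0,1],[1.5,4.5,-11.9,0,0,0,1]]]'; python3 -m creep '[[[0,0,0,0,0,0,0.5],[0,0,0,0,0,0,0],[0,0,0,0,0,0,-0.4],[0,0,0,0,0,0,-0.8],[0,0,0,0,0,0,-0.8]]]' 30; python3 -m creep '[[[0,0,0,0,0,0,-0.8],[0,0,0,0,0,0,-0.8],[0,0,0,0,0,0,-0.8],[0,0,0,0,0,0,-0.8],[0,0,0,0,0,0,-0.8]]]' 30;python3 need.py .6608 .2498 .074 -18
```

```text
clock: 23.0
position: [0.658, 0.2497, 0.0706]
ee_rot: [-2.537, -1.849, 0.01]
force: [-1.5, -1.1, -0.6]
width: 0.999
clock: 23.5
position: [0.6612, 0.2516, 0.0751]
ee_rot: [2.537, 1.853, 0.002]
force: [-0.4, -0.7, -0.5]
width: 0.614
clock: 24.0
position: [0.6609, 0.2515, 0.0741]
ee_rot: [2.537, 1.852, -0.0]
force: [-0.7, 0.3, -0.0]
width: 0.324
at [0.6609 0.2515 0.0741] shift cm [-0.01 -0.17 -0.01] turn [ 0.01 -0.   -0.27] F [-0.71656624  0.33422302 -0.04835458] t 24.0
```

```bash
python3 -m creep '[[[0,0,2,0,0,0,-0.8],[0,0,6,0,0,0,-0.8],[0,0,10,0,0,0,-0.8],[-3,-3,11,0,0,4,-0.8],[-6,-6,11,0,0,8,-0.8]]]' 30; python3 -m creep '[[[-3,-4,0,0,0,4,-0.8],[-6,-8,0,0,0,8,-0.8],[-9,-11,0,0,0,10.5,-0.8],[-10.4,-12.5,0,0,0,10.5,-0.8],[-10.4,-12.5,0,0,0,10.5,-0.8]]]'; python3 -m creep '[[[0,0,0,0,0,0,-0.8],[0,0,0,0,0,0,-0.8]]]';python3 need.py .4968 .067 .0857 .7;  python3 - <<'E'
from h import *
im,m=grab("wrist","w12.png"); np.save("m12.npy",m["T"])
crop("w12.png","w12c.png",215,50,375,270,3)
E
```

```text
clock: 24.5
position: [0.6018, 0.1913, 0.1862]
ee_rot: [2.396, 2.029, 0.006]
force: [-0.3, -1.1, -2.2]
width: 0.324
clock: 25.0
position: [0.4946, 0.0637, 0.1845]
ee_rot: [-2.21, -2.231, 0.001]
force: [0.3, 0.0, -1.5]
width: 0.323
clock: 25.2
position: [0.4977, 0.0674, 0.1843]
ee_rot: [2.205, 2.237, 0.001]
force: [0.0, -0.2, -1.1]
width: 0.323
at [0.4977 0.0674 0.1843] shift cm [-0.09 -0.04 -9.86] turn [-0.    0.05 -0.13] F [ 0.02055907 -0.21274752 -1.13867058] t 25.2
```

View pics/w12c.png

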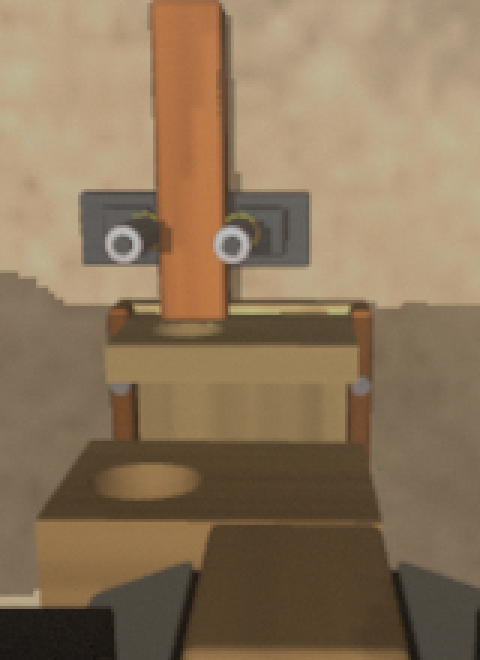

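```bash
python3 - <<'E'
from h import *
m=dict(arm.camera_model("wrist")); m["T"]=np.load("m12.npy")
c=lambda X,Y,z:onz(m,215+X/3-.5,50+Y/3-.5,z)[:2].round(4)
print("up0",c(106,346,.064),c(359,346,.064),c(106,384,.064),c(359,384,.064))
print("held toe top +y edge",c(37,520,.1603),c(383,520,.1603)); print("bottom",c(89,442,.1103),c(368,442,.1103))
print("rollers",c(123,244,.06),c(232,244,.06))
E
```

```text
up0 [0.4487 0.0948] [0.5144 0.0958] [0.4483 0.0847] [0.5147 0.0857]
held toe top +y edge [0.4533 0.0829] [0.513  0.0837]
bottom [0.4526 0.0824] [0.5139 0.0832]
rollers [0.4533 0.1206] [0.4812 0.121 ]
```

```bash
python3 -m creep '[[[-0.1,-0.05,-2,0,0,0,-0.8],[-0.1,-0.05,-4,0,0,0,-0.8],[-0.1,-0.05,-5.5,0,0,0,-0.8],[-0.1,-0.05,-5.5,0,0,0,-0.8]]]';python3 -m creep '[[[0,0,-1,0,0,0,-0.8],[0,0,-2,0,0,0,-0.8],[0,0,-3,0,0,0,-0.8],[0,0,-3.8,0,0,0,-0.8],[0,0,-3.8,0,0,0,-0.8]]]'; python3 need.py .4965 .0668 .086 .7
```

```text
clock: 25.65
position: [0.4952, 0.0664, 0.1274]
ee_rot: [-2.205, -2.237, 0.005]
force: [0.8, 0.4, -1.3]
width: 0.326
clock: 26.15
position: [0.4952, 0.0658, 0.0902]
ee_rot: [-2.206, -2.236, 0.002]
force: [-0.4, -0.1, -0.7]
width: 0.328
at [0.4952 0.0658 0.0902] shift cm [ 0.13  0.1  -0.42] turn [ 0.03 -0.09 -0.06] F [-0.40803104 -0.05735644 -0.68309478] t 26.15
```

Next: lower, release, lift, then look at the rack from above and find the rod.

```bash
python3 -m creep '[[[0,0,-0.2,0,0,0,-0.8],[0,0,-0.45,0,0,0,-0.8],[0,0,-0.45,0,0,0,-0.8]]]'; python3 need.py .4965 .0668 .0857 .7;python3 -m creep '[[[0,0,0,0,0,0,-0.3],[0,0,0,0,0,0,-0.2],[0,0,0,0,0,0,0],[0,0,0,0,0,0,0.1],[0,0,0,0,0,0,0.2]]]';python3 -m creep '[[[0,0,0,0,0,0,0.3],[0,0,0,0,0,0,0.3],[0,0,3,0,0,0,0.3],[0,0,7,0,0,0,1],[0,0,11,0,0,0,1]]]';python3 -m creep '[[[-3,2,0,0,0,0,1],[-6,4,4,0,0,0,1],[-6,4,8,0,0,0,1],[-6,4,8,0,0,0,1]]]'; python3 - <<'E'
from h import *
print(tcp()[:3,3]);im,m=grab("wrist","w13.png"); np.save("m13.npy",m["T"])
grab("side","s13.png"); crop("s13.png","s13c.png",230,130,410,280,4)
E
```

```text
clock: 26.45
position: [0.4959, 0.066, 0.0867]
ee_rot: [2.207, 2.236, 0.0]
force: [0.7, 0.0, -0.9]
width: 0.33
at [0.4959 0.066  0.0867] shift cm [ 0.06  0.08 -0.1 ] turn [-0.01  0.01 -0.06] F [ 0.7167969   0.02007294 -0.90544593] t 26.45
clock: 26.95
position: [0.4959, 0.066, 0.0868]
ee_rot: [2.206, 2.236, 0.0]
force: [0.4, 0.8, 0.3]
width: 0.582
clock: 27.45
position: [0.4954, 0.0656, 0.1977]
ee_rot: [-2.207, -2.235, 0.002]
force: [0.6, 0.4, -0.2]
width: 0.775
clock: 27.85
position: [0.4375, 0.1072, 0.2811]
ee_rot: [2.204, 2.237, 0.012]
force: [-0.2, -0.2, -0.0]
width: 0.998
[0.43750502 0.10719986 0.28111678]
```

View pics/w13.png

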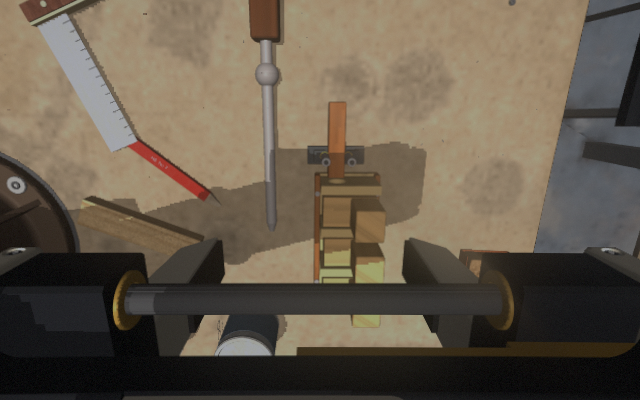

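View pics/s13c.png

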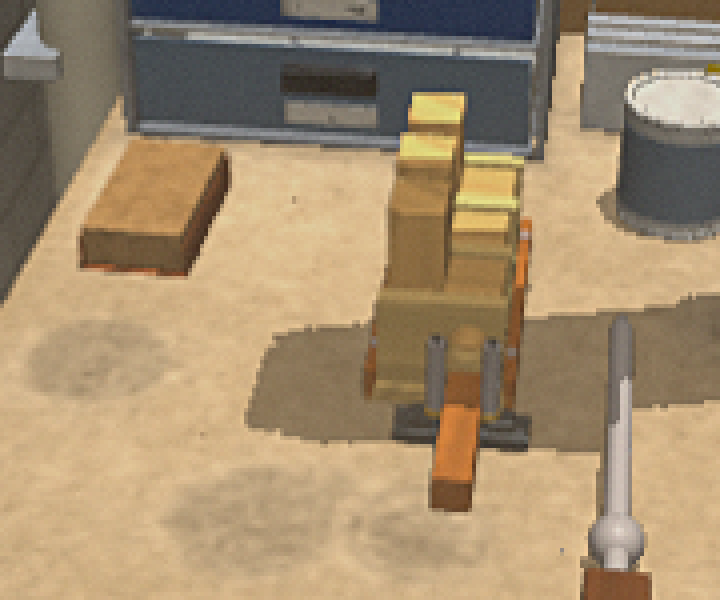

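```bash
python3 - <<'E'
from h import *
crop("w13.png","w13c.png",300,90,400,285,4)
m=dict(arm.camera_model("wrist")); m["T"]=np.load("m13.npy")
p=lambda u,v,z:onz(m,u,v,z)[:2].round(4)
print("neck",p(265.5,50,.015),"ball",p(266,74,.015),"shaft",p(269,140,.015),p(271,210,.015),"tip",p(271,231,.015),"handle end",p(250,39,.03),p(280,39,.03))
E
```

```text
neck [0.3854 0.236 ] ball [0.3853 0.2113] shaft [0.387  0.1378] [0.3876 0.0504] tip [0.387 0.022] handle end [0.3712 0.2445] [0.4028 0.245 ]
```

View pics/w13c.png

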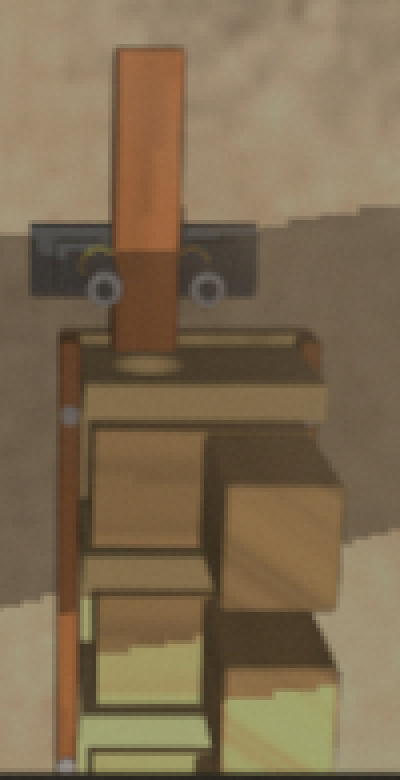

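```bash
python3 - <<'E'
from h import *
m=dict(arm.camera_model("wrist")); m["T"]=np.load("m13.npy")
c=lambda X,Y,z:onz(m,300+X/4-.5,90+Y/4-.5,z)[:2].round(4)
print("bay2 toe",c(92,428,.062),c(93,550,.062),"bay1 toe",c(96,594,.062),c(97,706,.062))
print("bay2 stem",c(225,486,.109),c(343,486,.109),c(222,610,.109),c(338,610,.109));print("bay1 stem",c(224,668,.109),c(339,672,.109))
print("up0",c(84,384,.064),c(328,384,.064),c(83,420,.064),c(326,420,.064))
E
python3 need.py .4 .25 .26 .7
```

```text
bay2 toe [0.4503 0.0822] [0.4514 0.0463] bay1 toe [0.4526 0.0328] [ 0.4537 -0.0026]
bay2 stem [0.4811 0.0813] [0.5098 0.0817] [0.482  0.0487] [0.511  0.0491]
bay1 stem [0.4833 0.0328] [0.5125 0.0321]
up0 [0.4477 0.0952] [0.5141 0.0961] [0.4477 0.0851] [0.5143 0.0859]
at [0.4362 0.1064 0.2775] shift cm [-3.62 14.36 -1.75] turn [-0.11  0.1  -0.13] F [-1.17565253  0.28553276 -0.08364576] t 27.95
```

```bash
python3 -m creep '[[[-2.5,5,-3,0,0,0,1],[-5,9,-7,0,0,0,1],[-5,13,-9,0,0,0,1],[-5,13,-9,0,0,0,1],[-5,13,-9,0,0,0,1]]]';python3 -m creep '[[[0,0,0,0,0,0,1],[0,0,0,0,0,0,1]]]'; python3 - <<'E'
from h import *
print(tcp()[:3,3]);im,m=grab("wrist","w14.png"); np.save("m14.npy",m["T"])
crop("w14.png","w14c.png",250,80,380,270,4)
E
```

```text
clock: 28.45
position: [0.3843, 0.2368, 0.1843]
ee_rot: [2.203, 2.239, -0.008]
force: [0.5, 0.0, -1.4]
width: 0.998
clock: 28.65
position: [0.3867, 0.2345, 0.187]
ee_rot: [2.209, 2.233, 0.0]
force: [0.6, 0.1, 0.9]
width: 0.998
[0.38665229 0.23448203 0.18699982]
```

View pics/w14c.png

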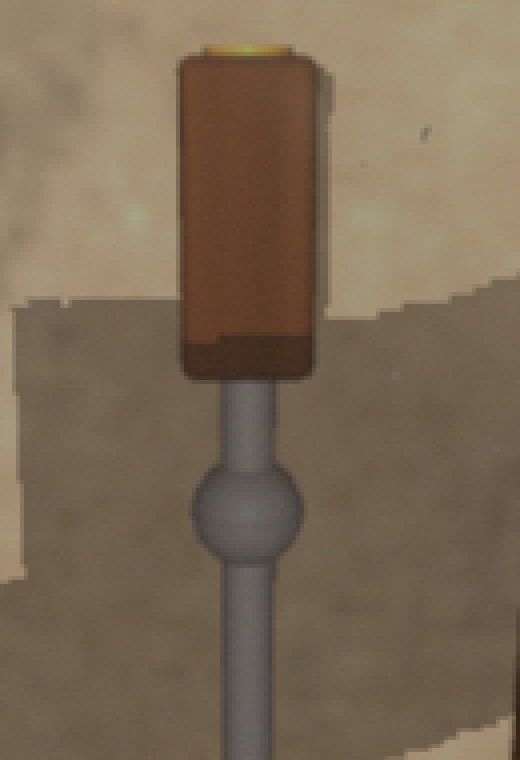

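```bash
python3 - <<'E'
from h import *
m=dict(arm.camera_model("wrist")); m["T"]=np.load("m14.npy")
c=lambda X,Y,z:onz(m,250+X/4-.5,80+Y/4-.5,z)[:2].round(4)
print("handle",c(180,58,.03),c(316,58,.03),c(182,379,.03),c(315,379,.03),"ball",c(248,514,.015),"shaft",c(247,740,.015))
E
python3 need.py .385 .281 .0205 .7
```

```text
handle [0.3709 0.3154] [0.3993 0.3157] [0.3709 0.2468] [0.4008 0.2471] ball [0.386  0.2103] shaft [0.3864 0.1496]
at [0.3867 0.2347 0.1872] shift cm [ -0.17   4.63 -16.67] turn [-0.02  0.03  0.08] F [-0.29194262 -0.52827898  0.24882549] t 28.7
```

```bash
python3 -m creep '[[[-0.1,2.5,-4,0,0,0,1],[-0.1,4.6,-8,0,0,0,1],[-0.1,4.6,-12,0,0,0,1],[-0.1,4.6,-14.5,0,0,0,1],[-0.1,4.6,-14.5,0,0,0,1]]]';python3 -m creep '[[[0,0,-1,0,0,0,1],[0,0,-2,0,0,0,1],[0,0,-2,0,0,0,1]]]'; python3 need.py .3855 .281 .0205 .7
```

```text
clock: 29.2
position: [0.3841, 0.28, 0.0398]
ee_rot: [2.208, 2.234, -0.007]
force: [-0.3, -0.1, 0.6]
width: 0.998
clock: 29.5
position: [0.385, 0.282, 0.0218]
ee_rot: [-2.207, -2.236, -0.001]
force: [-0.0, -0.1, 1.1]
width: 0.997
at [0.385  0.282  0.0218] shift cm [ 0.05 -0.1  -0.13] turn [-0.03  0.02 -0.05] F [-0.02221012 -0.10518172  1.07013287] t 29.5
```

```bash
python3 -m creep '[[[0,0,-0.1,0,0,0,0.5],[0,0,-0.1,0,0,0,0],[0,0,-0.1,0,0,0,-0.4],[0,0,-0.1,0,0,0,-0.8],[0,0,-0.1,0,0,0,-0.8]]]' 30; python3 -m creep '[[[0,0,0,0,0,0,-0.8],[0,0,0,0,0,0,-0.8],[0,0,0,0,0,0,-0.8],[0,0,0,0,0,0,-0.8],[0,0,0,0,0,0,-0.8]]]' 50;python3 need.py .3855 .281 .0205 .7
```

```text
clock: 30.0
position: [0.3849, 0.2821, 0.0209]
ee_rot: [2.206, 2.236, 0.0]
force: [-0.5, -0.4, 0.4]
width: 0.613
clock: 30.5
position: [0.3849, 0.2819, 0.0207]
ee_rot: [2.207, 2.236, 0.0]
force: [0.3, -0.3, -0.1]
width: 0.327
at [0.3849 0.2819 0.0207] shift cm [ 0.06 -0.09 -0.02] turn [ 0.    0.   -0.06] F [ 0.29448396 -0.26634606 -0.05648724] t 30.5
```

```bash
python3 -m creep '[[[0,0,2,0,0,0,-0.8],[0,0,6,0,0,0,-0.8],[0,0,9,0,0,0,-0.8],[0,4,9,0,0,0,-0.8],[2,8,9,0,0,0,-0.8]]]' 55; python3 -m creep '[[[3,2,0,0,0,0,-0.8],[5.9,3.8,0,0,0,0,-0.8],[5.9,3.8,0,0,0,0,-0.8],[5.9,3.8,0,0,0,0,-0.8]]]';python3 need.py .4640 .400 .0457 .7; python3 - <<'E'
from h import *
grab("top","t15.png"); crop("t15.png","t15c.png",180,160,400,300,3)
E
```

```text
clock: 31.0
position: [0.4029, 0.3628, 0.1117]
ee_rot: [-2.205, -2.235, 0.001]
force: [0.2, 1.1, -2.5]
width: 0.321
clock: 31.4
position: [0.4638, 0.3994, 0.1099]
ee_rot: [2.207, 2.235, -0.002]
force: [-0.1, -0.0, -2.9]
width: 0.323
at [0.4638 0.3994 0.1099] shift cm [ 0.02  0.06 -6.42] turn [ 0.08 -0.04 -0.04] F [-0.1468625  -0.02022639 -2.91704989] t 31.4
```

View pics/t15c.png

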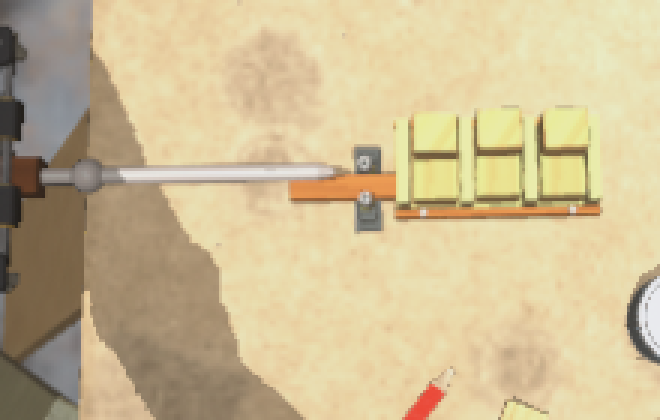

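```bash
python3 -m creep '[[[0,0,-3,0,0,0,-0.8],[0,0,-5,0,0,0,-0.8],[0,0,-6.4,0,0,0,-0.8],[0,0,-6.4,0,0,0,-0.8],[0,0,-6.4,0,0,0,-0.8]]]'; python3 need.py .4640 .400 .0457 .7; python3 - <<'E'
from h import *
grab("top","t16.png"); crop("t16.png","t16c.png",200,195,350,245,5)
grab("side","s16.png"); crop("s16.png","s16c.png",280,150,400,300,5)
E
```

```text
clock: 31.95
position: [0.4638, 0.3998, 0.0472]
ee_rot: [2.207, 2.236, -0.0]
force: [0.1, 0.7, -1.7]
width: 0.325
at [0.4638 0.3998 0.0472] shift cm [ 0.02  0.02 -0.15] turn [ 0.   -0.   -0.06] F [ 0.05532914  0.73452621 -1.6737942 ] t 31.95
```

View pics/t16c.png

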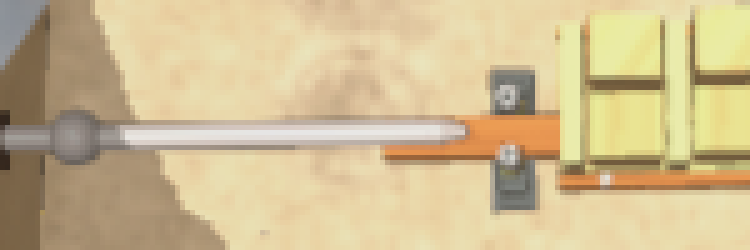

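View pics/s16c.png

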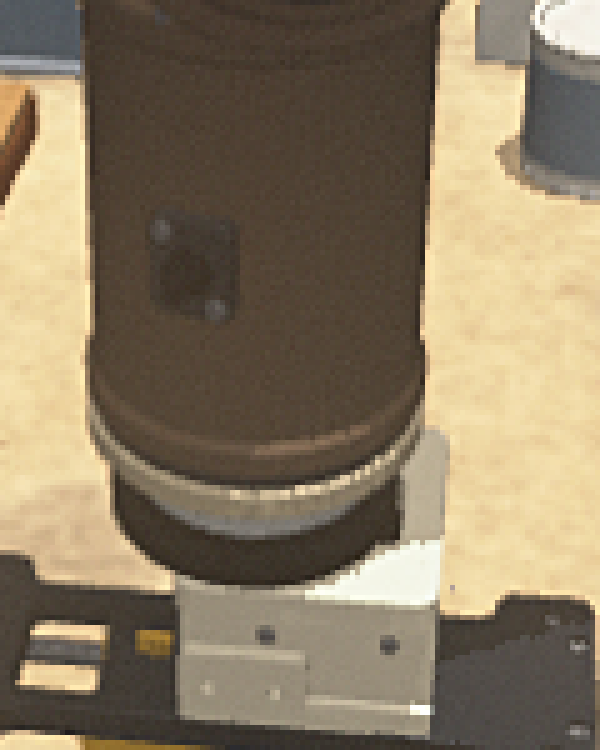

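```bash
python3 - <<'E'
from h import *
m=dict(arm.camera_model("top")); m["T"]=m["cam_to_world"]
p=lambda X,Y,z:onz(m,200+X/5-.5,195+Y/5-.5,z)[:2].round(4)
print("ball",p(75,138,.041),"shaft",p(200,135.5,.041),p(420,131,.041),"tip",p(468,130,.041),"rollers",p(507,95,.06),p(508,155,.06))
crop("t16.png","t16d.png",285,200,325,240,15)
E
```

```text
ball [0.4632 0.3267] shaft [0.4639 0.2662] [0.4652 0.1606] tip [0.4655 0.1376] rollers [0.4793 0.1181] [0.4508 0.1176]
```

View pics/t16d.png

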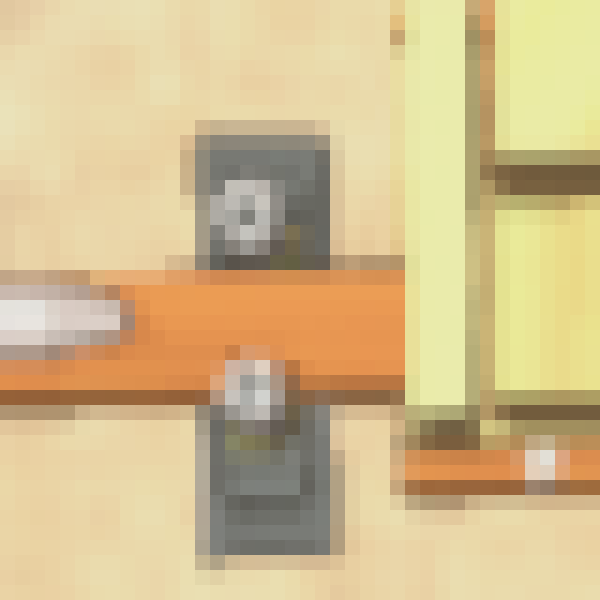

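```bash
python3 -m creep '[[[0,-1,-0.1,0,0,0,-0.8],[0,-2,-0.1,0,0,0,-0.8],[0,-3,-0.1,0,0,0,-0.8],[0.05,-4,-0.1,0,0,0,-0.8],[0.05,-5,-0.1,0,0,0,-0.8]]]' 55; python3 need.py .4646 .35 .0457 .7
```

```text
clock: 32.55
position: [0.4645, 0.3487, 0.0459]
ee_rot: [2.207, 2.235, 0.0]
force: [-0.2, 0.0, -2.5]
width: 0.323
at [0.4645 0.3487 0.0459] shift cm [ 0.01  0.13 -0.02] turn [ 0.    0.01 -0.03] F [-0.23287065  0.02910083 -2.52882379] t 32.55
```

```bash
python3 -m creep '[[[0,-1,0,0,0,0,-0.8],[0,-2,0,0,0,0,-0.8],[0.05,-3,0,0,0,0,-0.8],[0.05,-4,0,0,0,0,-0.8],[0.05,-5,0,0,0,0,-0.8]]]'; python3 need.py .4652 .30 .0457 .7;python3 -m creep '[[[0,-1,0,0,0,0,-0.8],[0,-2,0,0,0,0,-0.8],[0.05,-3,0,0,0,0,-0.8],[0.05,-4,0,0,0,0,-0.8],[0.05,-5,0,0,0,0,-0.8]]]'; python3 need.py .4658 .25 .0457 .7
```

```text
clock: 33.05
position: [0.4649, 0.2991, 0.0457]
ee_rot: [2.207, 2.236, 0.0]
force: [0.3, -0.3, -2.7]
width: 0.32
at [0.4649 0.2991 0.0457] shift cm [ 0.03  0.09 -0.  ] turn [ 0.    0.   -0.06] F [ 0.34803969 -0.29084837 -2.66985701] t 33.05
clock: 33.55
position: [0.4654, 0.2491, 0.0458]
ee_rot: [2.207, 2.236, 0.0]
force: [0.2, -1.4, -2.5]
width: 0.325
at [0.4654 0.2491 0.0458] shift cm [ 0.04  0.09 -0.01] turn [-0.    0.   -0.06] F [ 0.17148543 -1.35388624 -2.47502803] t 33.55
```

```bash
python3 -m creep '[[[0,-1,0,0,0,0,-0.8],[0,-2,0,0,0,0,-0.8],[0.05,-3,0,0,0,0,-0.8],[0.05,-3.5,0,0,0,0,-0.8],[0.05,-3.5,0,0,0,0,-0.8]]]'; python3 need.py .4664 .2136 .0445 .7
```

```text
clock: 34.05
position: [0.4659, 0.214, 0.0458]
ee_rot: [2.208, 2.235, -0.0]
force: [0.5, 0.2, -2.2]
width: 0.322
at [0.4659 0.214  0.0458] shift cm [ 0.05 -0.04 -0.13] turn [ 0.01 -0.    0.01] F [ 0.48893681  0.16312821 -2.21310581] t 34.05
```

```bash
python3 -m creep '[[[0,-0.7,-0.1,0,0,0,-0.8],[0.03,-1.4,-0.1,0,0,0,-0.8],[0.05,-2.1,-0.1,0,0,0,-0.8],[0.05,-2.8,-0.1,0,0,0,-0.8],[0.05,-3.5,-0.1,0,0,0,-0.8]]]' 60; python3 -m creep '[[[0,0,0,0,0,0,-0.8],[0,0,0,0,0,0,-0.8]]]'; python3 need.py .4665 .1784 .0445 .7; python3 - <<'E'
from h import *
grab("wrist","w17.png")
grab("top","t17.png"); crop("t17.png","t17c.png",230,170,400,250,4)
E
```

```text
clock: 34.55
position: [0.4661, 0.1787, 0.0446]
ee_rot: [2.206, 2.236, -0.002]
force: [0.7, -1.0, -3.3]
width: 0.324
clock: 34.75
position: [0.4663, 0.1795, 0.0447]
ee_rot: [-2.207, -2.235, 0.0]
force: [-0.9, -1.9, -2.3]
width: 0.323
at [0.4663 0.1795 0.0447] shift cm [ 0.02 -0.11 -0.02] turn [ 0.01 -0.01 -0.02] F [-0.90476286 -1.937407   -2.34395701] t 34.75
```

View pics/t17c.png

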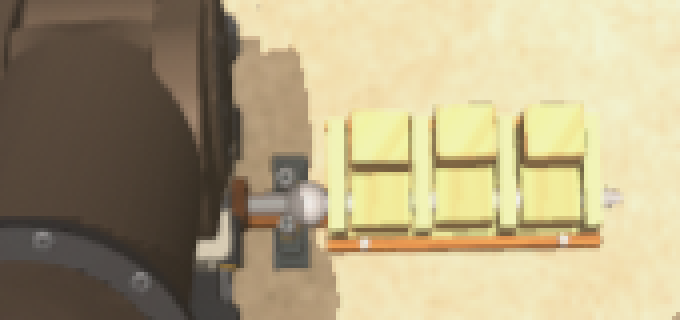

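View pics/w17.png

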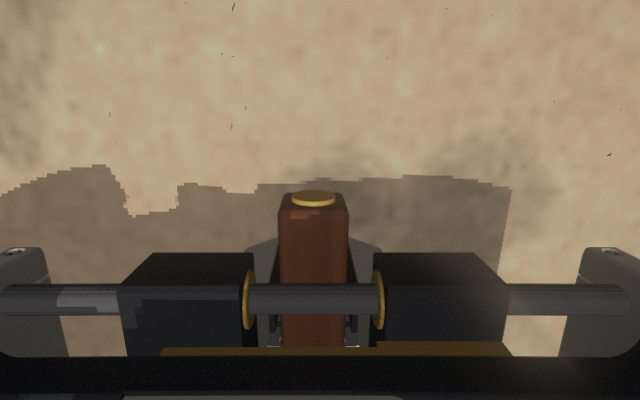

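```bash
python3 -m creep '[[[0,-0.15,0,0,0,0,-0.8],[0,-0.15,-0.1,0,0,0,-0.8],[0,-0.15,-0.2,0,0,0,-0.8],[0,-0.15,-0.2,0,0,0,-0.8]]]'; python3 need.py .4665 .1784 .0427 .7; python3 -m creep '[[[0,0,0,0,0,0,-0.3],[0,0,0,0,0,0,-0.2],[0,0,0,0,0,0,0],[0,0,0,0,0,0,0.2],[0,0,0,0,0,0,0.4]]]'; python3 -m creep '[[[0,0,0,0,0,0,1],[0,0,0,0,0,0,1],[0,0,0,0,0,0,1],[0,0,2,0,0,0,1],[0,0,5,0,0,0,1]]]'; python3 -m creep '[[[0,0,4,0,0,0,1],[0,-1,8,0,0,0,1],[0,-3,12,0,0,0,1],[0,-5,15,0,0,0,1],[0,-5,15,0,0,0,1]]]'; python3 -m creep '[[[0,0,0,0,0,0,1],[0,0,0,0,0,0,1],[0,0,0,0,0,0,1]]]'; python3 - <<'E'
from h import *
print(tcp()[:3,3])
im,m=grab("wrist","w18.png");np.save("m18.npy",m["T"]); crop("w18.png","w18c.png",230,20,390,280,3)
E
```

```text
clock: 35.25
position: [0.4665, 0.1788, 0.0428]
ee_rot: [-2.206, -2.237, -0.001]
force: [-1.4, -0.0, -1.4]
width: 0.325
at [0.4665 0.1788 0.0428] shift cm [ 0.   -0.04 -0.01] turn [-0.02  0.01 -0.09] F [-1.40951805 -0.03634161 -1.43984121] t 35.25
clock: 35.75
position: [0.4664, 0.1785, 0.0428]
ee_rot: [2.207, 2.236, 0.0]
force: [-0.2, -0.2, -0.1]
width: 0.61
clock: 36.25
position: [0.4653, 0.1779, 0.0922]
ee_rot: [-2.206, -2.236, 0.005]
force: [0.0, 0.9, 0.2]
width: 0.993
clock: 36.75
position: [0.4685, 0.126, 0.2466]
ee_rot: [2.209, 2.23, 0.01]
force: [-0.0, 0.8, -0.8]
width: 0.996
clock: 37.05
position: [0.4656, 0.129, 0.2415]
ee_rot: [-2.205, -2.237, 0.004]
force: [-0.2, 1.0, -0.6]
width: 1.002
[0.46562758 0.12900804 0.24150878]
```

View pics/w18c.png

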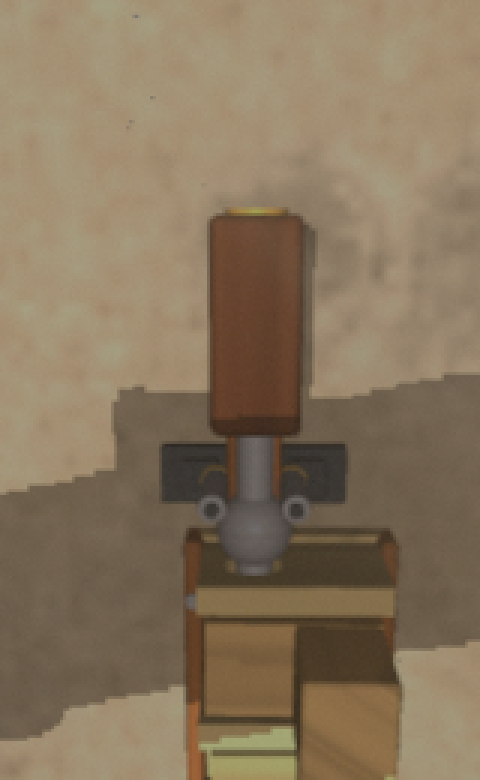

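```bash
python3 - <<'E'
from h import *
m=dict(arm.camera_model("wrist")); m["T"]=np.load("m18.npy")
c=lambda X,Y,z:onz(m,230+X/3-.5,20+Y/3-.5,z)[:2].round(4)
print("handle",c(210,218,.052),c(302,218,.052),c(212,434,.052),c(301,434,.052),"ball",c(255,530,.037),"rollers",c(212,509,.06),c(297,509,.06),"up0",c(196,588,.064),c(395,588,.064))
print(tcp()[:3,3], arm.observe()["clock"])
E
python3 -m creep '[[[-2,5,1,0,0,0,1],[-4,10,2,0,0,0,1],[-6,15,3,0,0,0,1],[-6,20,3,0,0,0,1],[-6,24,3,0,0,0,1]]]';python3 -m creep '[[[0,0,0,0,0,0,1],[0,0,0,0,0,0,1],[0,0,0,0,0,0,1]]]'; python3 - <<'E'
from h import *
grab("top","t19.png"); crop("t19.png","t19c.png",225,115,415,255,4); grab("side","s19.png"); crop("s19.png","s19c.png",230,130,410,280,4)
E
```

```text
handle [0.4521 0.2117] [0.4805 0.2121] [0.4529 0.1442] [0.4821 0.1446] ball [0.4676 0.1072] rollers [0.4533 0.1208] [0.4811 0.1212] up0 [0.4482 0.0947] [0.5141 0.0957]
[0.46573234 0.12891761 0.24160305] 37.1
clock: 37.6
position: [0.405, 0.3676, 0.2726]
ee_rot: [-2.204, -2.238, 0.0]
force: [0.9, -0.5, 1.1]
width: 1.001
clock: 37.9
position: [0.4066, 0.364, 0.272]
ee_rot: [2.207, 2.234, -0.003]
force: [0.7, -0.5, 1.3]
width: 0.996
```

View pics/t19c.png

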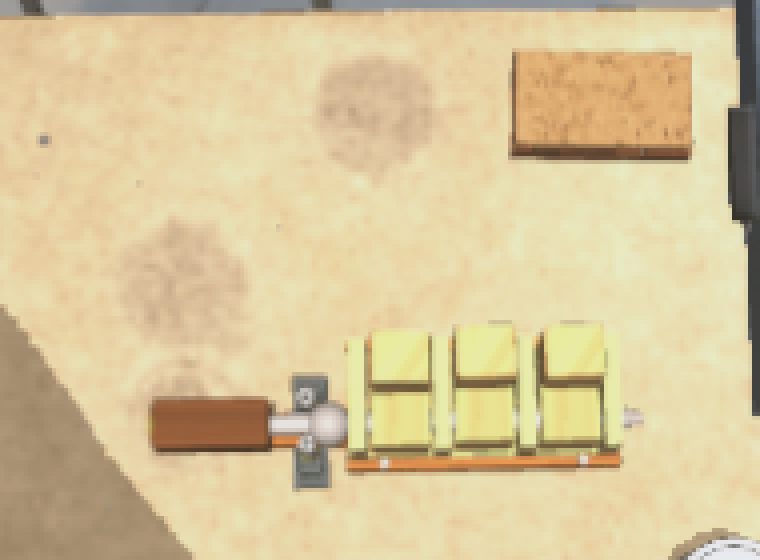

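View pics/s19c.png

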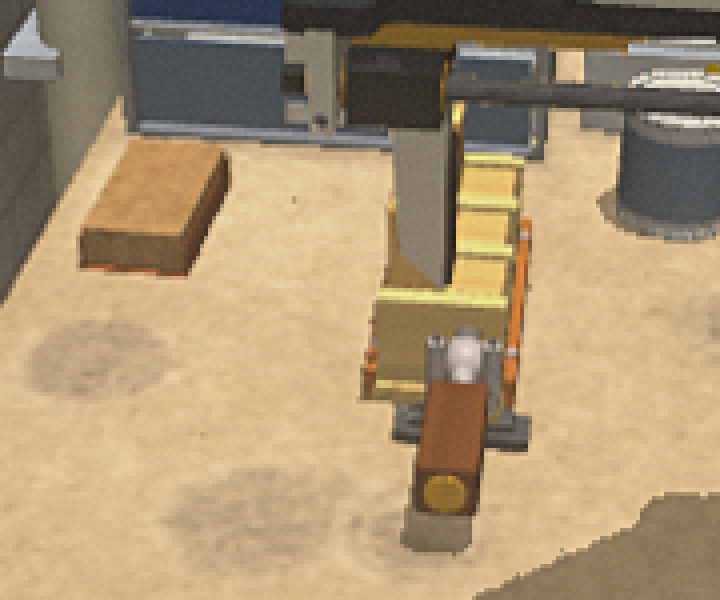

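```bash
python3 - <<'E'
from cell import arm
s=arm.observe(); print(s["clock"],s["dq"],s["force"]); print(arm.sign_off())
E
```

```text
38.0 [ 0.00059572 -0.00819406 -0.00059201 -0.00278329 -0.00111896  0.00064263
 -0.00150116] [ 0.34620146 -0.03926237 -0.3907789 ]
the job is handed in; nothing more can be done
None
```

The job is handed in at 38 s on the clock. I drew the rod out through the catch, laid it aside and stood all three blocks in bays 0, 1 and 2. Then I threaded the rod back until its ball snapped in behind the catch, let go and backed the arm away. While I placed the blocks the rod was knocked about 3 cm along y, so I measured it again before picking it up.

**Final checks:**
- **Rod:** The ball measures at about rack y = 92 mm, within the 84–99 mm allowed. In the top view the ball and tip are at the same pixels as at the start, with the tip showing beyond the far upright.
- **Blocks:** I checked two of them after placing, before the rod went back in, and their holes were within about 1.5 mm of the line. The bay 0 block I checked only while it was held over the bay; I did not measure it after release. The rod went through all three with almost no resistance, at most about 1.4 N along the rod at the readings.
- **Bench:** The sanding block is at the same pixels as at the start, and the paint tin shows no visible shift. The arm touches nothing.
- **Disagreement:** The top and wrist cameras differed by 2 to 3 mm. That is about the calibration error, so I used the wrist camera throughout.

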